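# Dock the drip tray under the bioreactor

## Robot

A 6-joint arm with a two-finger parallel gripper is mounted at the origin on the work surface. World frame = base frame: x ahead of the robot, y to its left, z up, the work surface at z = 0. Lengths are in m, angles in rad, forces in N, time in s.
With the tool pointing down it reaches from about 0.275 to 0.85 m from the base axis. Payload 19 kg.
Tool frame: the origin (TCP) lies on the centre line of the jaws, within the pads' length; the fingertips stand 25 mm ahead of it and the grasp point (between the pads) lies 6 mm ahead of it (nose_length is the distance from the TCP to the fingertips, in m); z points along the fingers, x is the direction in which the jaws open and shut, and the axes are right-handed (so a half turn about z gives the same grasp; the last joint's range is limited). The gripper opens to 85 mm and grips with 20 to 120 N. Pads are 22 mm wide; open, the fingers measure 114 mm over their backs; the gripper's body (76 mm by 85 mm) begins 54 mm behind the grasp point. The pads swing forward as they close: fully open they stand 13 mm farther back than shut.
Start: joints at [1.117, 0.15, 1.437, -0, 1.554, -0.134], TCP at [0.181, 0.546, 0.256] pointing down, gripper open.
Joint ranges: [-2.8, 2.8], [-0.68, 2.1], [0.12, 2.68], [-1.39, 4.53], [0.16, 2.79], [-2.81, 2.81]. Speed limits (rad/s): [1.89, 1.89, 2.22, 3.01, 3.01, 3.01].

## Interface

Orientations are given as [roll, pitch, yaw] about the fixed x, y, z axes, in that order (R = Rz(yaw) Ry(pitch) Rx(roll)).
In Python, from workcell import sense, camera, calibration, sign_off, nose_length gives the robot as it stands. The module is installed in compiled form; this text tells all that it offers.
- The arm moves only by the tool play_rows, never from a script. Its argument "commands" is a list of rows, each an object with "dr": the turn, a rotation vector about the tool's x, y, z in degrees, a list of three; "slide": the shift along the tool's x, y, z in m, a list of three; "fingers": the closure, from 0 (fully open) to 1 (shut). A call has 1 to 5 rows; each row shifts and turns the pose as measured when the row begins, along the tool's axes as they then stand; what a row does not reach is not made up. A row lasts 1/10 s, in which the tool goes at most 50 mm and 8.59 degrees, less where a joint would pass 70% of its speed; a pose out of reach is approached as far as the arm can. A call with a gripper value outside its range is refused whole. The fingers move at their own pace and stop on an object; "force" is the grip in N (left out, the last holds). Time passes only in rows, so rows that do not move let the fingers close. It gives the time, the measured TCP pose, the force and the opening at its end, in the units of the state.
- sense(): the state, without advancing time (a new reading comes with each control period).
- camera(name): name is "scene" or "top"; returns the picture (420x560x3 uint8, red, green, blue); there is no depth.
- calibration(name): a dict with "fx", "fy", "cx", "cy" (pixels), "world_from_camera" (4x4, takes a point from camera to world coordinates). Camera axes: x right, y up, looking along -z (the intrinsics and any distortion apply to the point x, -y, -z); pixel columns grow to the right and rows downward; lengths in m; the calibration is good to about 2 mm. A picture is of the moment at which its call begins. calibration takes no time and is no camera call.
- sign_off(): hands the job in, once; it reports no verdict.
The state is a dict: "time_s": time; "qpos": joint angles; "qd": joint speeds; "effort": joint torques, N m; "tcp_pos": TCP position; "orientation": TCP orientation; "wrist_force": force on the tool from outside, world axes, zero at the start; "wrist_torque": the same for the moment, N m; "grip_width": opening from 0.0 (shut) to 1.0 (fully open).
Only numpy, scipy, OpenCV 4.12 (cv2) and the standard library are available. Lean on these libraries where they do the work, as an engineer would, in place of code of your own. Each camera call takes 0.05 s, during which the arm holds its last target.

## Task

Stand the small steel cup upright in the square pocket of the blue drip tray and let it go, then slide the tray by its yellow tab in under the bioreactor's stand until it is fully home, its nose having pushed the stiff red pin all the way in against the stop. Feel for the pin and the stop and press them gently (they are too hidden to see how deep they lie), keep the tray and cup clear of the underside of the stand, and leave the other things on the bench where they are.

Things in the scene. Friction and masses are not known exactly. Their poses are not given: they have to be found in the camera images.
- stand: Fixed bioreactor stand. Origin: on the bench at the stand's centre; +x is the way the tray is slid in, z up. A fixed stop, hidden by the deck, stands in the bay below; its face lies anywhere from x = +41 to +65 mm (not measured) and a red push pin pokes 10 mm out of it toward the mouth, 14 mm above the bench, so the pin is first met at x = +31 to +55 mm.
- mouth (a point): Middle of the bay's mouth at bench level, at x = -100 mm of the stand. The bay between two upright cheeks is 128 mm wide (inner faces at y = -64 and +64 mm of the stand) and 72 mm high; 45 mm high lead-ins flare out in front of it to x = -127 mm.
- deck: Steel deck of the stand and what it carries (fixed; same origin and axes as stand). 200 (x) by 240 (y) mm, underside 72 mm and top 84 mm above the bench. On it, 8 mm behind its centre, a reactor vessel 148 mm across (foot plate 170 mm), up to 352 mm above the bench. The tray and cup must not rub its underside or spout.
- spout (a point): Lower end of the brass drain spout (18 mm across), 60 mm above the bench, below the middle of the deck: the lowest point of the overhang, 9 mm above the cup's rim when the cup stands in the tray.
- pin (a joint): How far the red pin is pushed in, m: 0 out, 0.010 when the tray's nose is flat against the stop. It needs about 5 N to move and stays where it is left; the stop behind it is rigid, so the resistance climbs sharply once the tray is home. Over about 20 N on pin, stop or cheeks is too hard.
- tray: Loose blue drip tray, about 0.4 kg, 200 (x) by 120 (y) mm, walls 25 mm high, 4 mm thick, floor 5 mm thick. Origin: centre of its underside; +x is its nose (face at x = +100 mm), -x its yellow tab. A white square pocket, 64 mm inside, rim 15 mm above the bench, lies round x = +47 mm, y = 0. It slides flat on the bench; friction unknown.
- tab (a point): Grip point of the tray's upright yellow tab, 45 mm above the bench, at x = -113 mm in the tray's frame. The tab is 26 mm along x, 16 mm thick along y (grip it across y) and 60 mm tall from the bench.
- pocket (a point): Centre of the pocket's floor in the tray, 5 mm above the bench.
- cup: Small open steel cup, 0.12 kg, 46 mm tall, 52 mm across the rim and tapering a little downward, wall 3 mm. Origin: centre of its underside, z up through the mouth.
- amber_jar: Closed amber glass jar with black lid, 52 mm across, 55 mm tall. Origin: centre of underside. Bystander, near the cup (the two may swap places).
- bottle: Bottle with blue cap, 66 mm across, 115 mm tall. Origin: centre of underside. Bystander.
- beaker: White plastic beaker, 70 mm across, 90 mm tall. Origin: centre of underside. Bystander.
- wrench: Steel wrench lying flat on the bench. Bystander.
- clamp: Steel clamp ring lying flat, 64 mm across, 14 mm high. Bystander.
Not all that is in view belongs to the job. What is shaped like the cup but purple is not meant.

How it is judged:
On the way, in this order (a step that is already met when the one before it is completed fails the run):
1. the cup stands upright in the tray's pocket, let go, while the tray is still outside the bay (horizontal distance between cup and pocket below 0.016 m and z of cup in the frame of tray below 0.009 m and angle between cup's own z axis and vertical below 0.1 rad and contact force between the fingers and cup below 0.1 N and x of tray in the frame of stand below -0.17 m), for 0.2 s.
2. the tray is pressed home in the bay: the pin is pushed in by at least 8.5 mm (value of joint pin above 0.0085 m and x of tray in the frame of stand above -0.064 m), for 0.2 s.
At the end, for the whole second after the job is handed in: The tray lies flat in the bay (within 0.08 rad, origin beyond x = -64 mm of the stand), the pin pushed in at least 8.5 of its 10 mm; the cup stands upright on the pocket's floor within 16 mm of its centre; both at rest and released (all of step 2 and angle between the x axis of tray and the x axis of stand, either way round below 0.08 rad and height (world z) of tray below 0.004 m and angle between tray's own z axis and vertical below 0.04 rad and horizontal distance between cup and pocket below 0.016 m and z of cup in the frame of tray below 0.009 m and angle between cup's own z axis and vertical below 0.1 rad and linear speed of each of tray, cup below 0.01 m/s); the robot touches nothing.
It fails at once if the tray or the cup presses on the deck's underside or spout (over 2 N) (contact force between any of tray, cup and deck above 2 N).
It fails at once if the tray is forced against the pin, the stop or the stand harder than 20 N (contact force between tray and stop above 20 N or contact force between tray and stand above 20 N or contact force between tray and pin above 20 N).
It fails at once if the robot pushes the pin itself (contact force between the arm and pin above 0.5 N).
It fails at once if the cup is knocked over (angle between cup's own z axis and vertical above 0.6 rad).
It fails at once if a bystander is moved by more than 20 mm (distance of any of amber_jar, bottle, beaker, wrench, clamp from where it was at the start of the episode above 0.02 m).
It also fails if it takes over 72 s, if anything falls off the work surface, if the arm or the gripper's body presses on something with over 40 N, if the wrist force passes 120 N, or if a joint passes its speed limit or range.

## Working session

There is one attempt and no reset: what is moved stays moved. The work goes in short steps, Python scripts to look and compute and a tool call to move; the robot and the scene stay as the last step left them, time stands still between calls to the robot, and variables do not carry over. Pictures are saved under pics/ and viewed, and the job is handed in when it is done.

Besides the shell and the picture viewer there is one more tool, called after ">>>" as name(argument=value, ...) on one line, values as JSON. play_rows: Moves the arm, as the interface text tells. Its arguments: {"type":"object","properties":{"commands":{"type":"array","items":{"type":"object","properties":{"dr":{"type":"array","items":{"type":"number"}},"slide":{"type":"array","items":{"type":"number"}},"fingers":{"type":"number"}}}},"force":{"type":"number"}},"required":["commands"]}

```bash
mkdir -p pics; python3 - <<'E'
from workcell import *
import cv2,json
for n in("scene","top"):
    cv2.imwrite(f"pics/{n}0.png",camera(n)[:,:,::-1]); c=calibration(n); print(n,c)
print(sense(),nose_length)
E
```

```text
scene {'fx': 451.87579649965477, 'fy': 451.87579649965477, 'cx': 275.18331535880674, 'cy': 210.2213675512785, 'world_from_camera': array([[ 0.18331359, -0.74170584,  0.64518878,  1.27112778],
       [ 0.98297541,  0.14662156, -0.11073145, -0.15399594],
       [-0.01246842,  0.65450329,  0.75595633,  0.92495265],
       [ 0.        ,  0.        ,  0.        ,  1.        ]])}
top {'fx': 421.36067586279546, 'fy': 421.36067586279546, 'cx': 277.23704973724955, 'cy': 212.97461200438403, 'world_from_camera': array([[ 0.02480378,  0.99639002, -0.08118933,  0.49081115],
       [-0.99968446,  0.02504411,  0.0019429 , -0.02607857],
       [ 0.0039692 ,  0.08111552,  0.9966968 ,  1.05443532],
       [ 0.        ,  0.        ,  0.        ,  1.        ]])}
{'time_s': 0.1, 'qpos': array([ 1.11699830e+00,  1.50897740e-01,  1.43794164e+00, -1.42860650e-05,
        1.55378887e+00, -1.33968927e-01]), 'qd': array([ 0.00099343, -0.00210399, -0.00170601, -0.00056265,  0.00159745,
       -0.00140039]), 'effort': array([ 4.71893291e-03, -7.14372253e+01, -5.71796107e+01, -5.63098001e-05,
        6.87790598e-03,  2.21955252e-04]), 'tcp_pos': array([0.18070443, 0.54566717, 0.25577021]), 'orientation': array([-3.14146849e+00,  1.02822307e-03,  1.25096754e+00]), 'wrist_force': array([0.21834838, 0.36730694, 0.08656456]), 'wrist_torque': array([0.0194889 , 0.06596222, 0.03466366]), 'grip_width': 1.0015524216199034} 0.025
```

View pics/scene0.png

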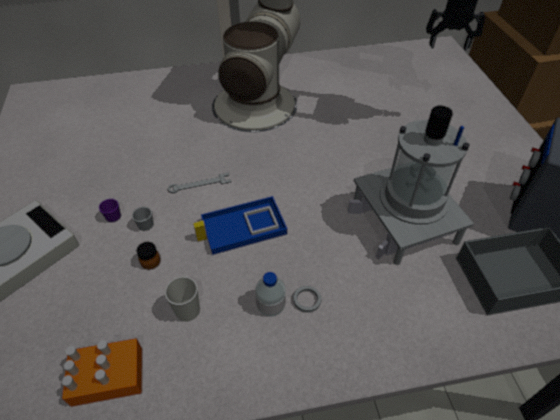

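View pics/top0.png

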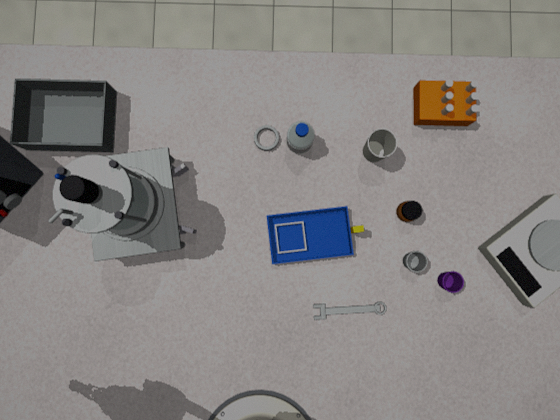

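The steel cup is the grey one at scene (143,219), top (415,262). It could be confused with the purple cup at top (451,282), the amber jar at (409,211) or the white beaker at (380,148). I'll check it in close crops.

```bash
cat > h.py <<'E'
import numpy as np,cv2
from workcell import *
def bp(n,u,v,z):
    c=calibration(n);T=c["world_from_camera"]
    d=T[:3,:3]@np.array([(u-c["cx"])/c["fx"],-(v-c["cy"])/c["fy"],-1.]);o=T[:3,3]
    return o+d*(z-o[2])/d[2]
def pj(n,p):
    c=calibration(n);T=c["world_from_camera"]
    q=T[:3,:3].T@(np.asarray(p,float)-T[:3,3])
    return np.array([c["cx"]+c["fx"]*q[0]/-q[2],c["cy"]-c["fy"]*q[1]/-q[2]])
def crop(img,x0,y0,w,h,s,name):
    cv2.imwrite(name,cv2.resize(img[y0:y0+h,x0:x0+w],None,fx=s,fy=s,interpolation=cv2.INTER_CUBIC)[:,:,::-1])
E
python3 - <<'E'
from h import *
t=cv2.imread("pics/top0.png")[:,:,::-1]; s=cv2.imread("pics/scene0.png")[:,:,::-1]
a=cv2.resize(t[190:305,260:480][:,:],None,fx=3.6,fy=3.6,interpolation=cv2.INTER_CUBIC)
cv2.imwrite("pics/tc.png",a[:,:,::-1])
crop(s,80,170,220,150,3.6,"pics/sc.png")
crop(t,40,130,180,145,4,"pics/tst.png")
crop(s,340,90,140,175,3.4,"pics/sst.png")
E
```

```text
(no output)
```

View pics/tc.png

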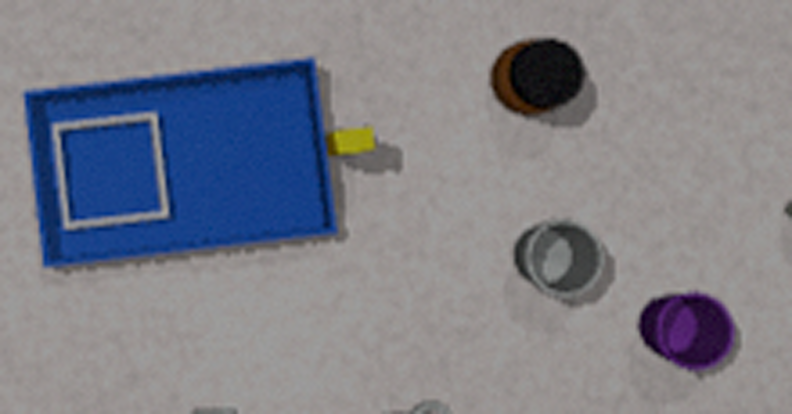

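View pics/sc.png

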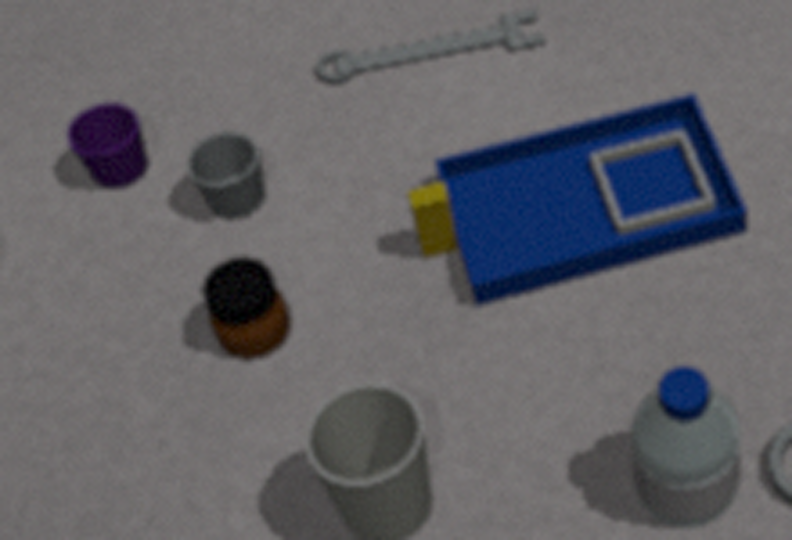

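View pics/tst.png

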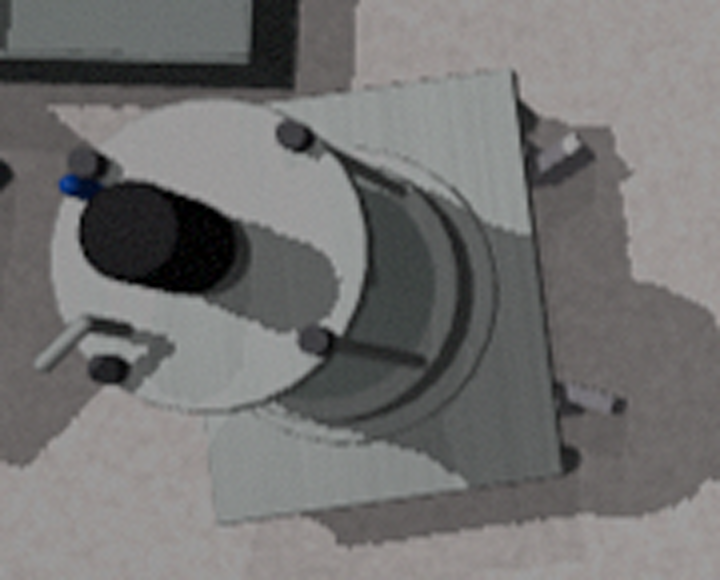

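View pics/sst.png

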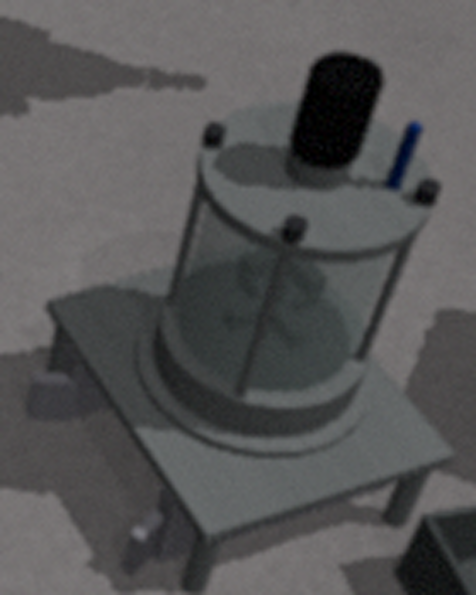

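```bash
cat >> h.py <<'E'
def tp(X,Y,s,x0,y0): return x0+(X+.5)/s-.5, y0+(Y+.5)/s-.5
E
python3 - <<'E'
from h import *
np.set_printoptions(precision=4,suppress=True)
T=lambda X,Y,z:bp("top",*tp(X,Y,3.6,260,190),z)[:2]
S=lambda X,Y,z:bp("scene",*tp(X,Y,3.6,80,170),z)[:2]
print("cup rim top",T(563,258,.046),"scene",S(226,160,.046))
print("purple",T(696,330,.046), "jar",T(546,73,.055),S(240,288,.055))
c=np.array([T(25,92,.025),T(315,58,.025),T(337,233,.025),T(45,267,.025)])
d=np.array([S(692,98,.025),S(438,163,.025),S(480,300,.025),S(745,228,.025)])
def rep(c):
    print(c,"mean",c.mean(0)); print("side",np.linalg.norm(c-np.roll(c,-1,0),axis=1))
    for a,b in((1,0),(2,3)): v=c[b]-c[a]; print("nose dir deg",np.degrees(np.arctan2(v[1],v[0])))
rep(c); d2=d[[3,2,1,0]]; rep(d2)
D=lambda X,Y,z:bp("top",*tp(X,Y,4,40,130),z)[:2]
s=np.array([D(513,68,.084),D(562,474,.084),D(218,522,.084)])
E=lambda X,Y,z:bp("scene",*tp(X,Y,3.4,340,90),z)[:2]
s2=np.array([E(208,535,.084),E(50,302,.084),E(452,460,.084)])
for q in (s,s2):
    print("stand",q)
    for a,b in((0,1),(1,2)):
        v=q[b]-q[a];print(np.linalg.norm(v),np.degrees(np.arctan2(v[1],v[0])))
print("centre top",(s[0]+s[2])/2, "scene", (s2[1]+s2[2])/2)
for n in("top",):
  print("tab",T(354,139,.06))
E
```

```text
cup rim top [ 0.4658 -0.3614] scene [ 0.4678 -0.362 ]
purple [ 0.4207 -0.4491] jar [ 0.5876 -0.3474] [ 0.5911 -0.35  ]
[[ 0.5686 -0.0021]
 [ 0.5968 -0.1993]
 [ 0.4783 -0.2155]
 [ 0.4506 -0.0188]] mean [ 0.5236 -0.1089]
side [0.1992 0.1196 0.1987 0.1191]
nose dir deg 98.14656225065455
nose dir deg 98.0126612772124
[[ 0.5833 -0.0079]
 [ 0.6092 -0.1964]
 [ 0.4815 -0.2149]
 [ 0.4543 -0.0222]] mean [ 0.5321 -0.1104]
side [0.1903 0.1291 0.1946 0.1297]
nose dir deg 97.84329515082545
nose dir deg 98.03130872758148
stand [[0.719  0.2315]
 [0.4834 0.1926]
 [0.4512 0.3878]]
0.23881070261373727 -170.6272164371081
0.19780211040482065 99.3646501442288
stand [[0.7187 0.231 ]
 [0.4856 0.1923]
 [0.6899 0.4212]]
0.2362782534013927 -170.55989888912265
0.30682396968214526 48.25092233298777
centre top [0.5851 0.3097] scene [0.5878 0.3068]
tab [ 0.5404 -0.2196]
```

The crops confirm the choice: the open grey cup has its rim at about top (415.9,261.2). The purple cup and the lidded jar are clearly different. First I'll turn the tool to line up with the tray (yaw ≈ 8°).

>>> play_rows(commands=[{"dr":[0,0,8.5],"slide":[0,0,0],"fingers":0},{"dr":[0,0,8.5],"slide":[0,0,0],"fingers":0},{"dr":[0,0,8.5],"slide":[0,0,0],"fingers":0},{"dr":[0,0,8.5],"slide":[0,0,0],"fingers":0},{"dr":[0,0,8.5],"slide":[0,0,0],"fingers":0}], force=30)

```text
time_s: 0.6
tcp_pos: [0.1804, 0.5451, 0.2539]
orientation: [3.139, 0.004, 0.498]
wrist_force: [-1.2, 0.9, 0.4]
grip_width: 0.999
```

>>> play_rows(commands=[{"dr":[0,0,8.5],"slide":[0,0,0],"fingers":0},{"dr":[0,0,8.5],"slide":[0,0,0],"fingers":0},{"dr":[0,0,5],"slide":[0,0,0],"fingers":0}])

```text
time_s: 0.9
tcp_pos: [0.1803, 0.5448, 0.2528]
orientation: [3.136, 0.003, 0.105]
wrist_force: [-0.2, 0.5, 0.5]
grip_width: 0.999
```

```bash
cat >> h.py <<'E'
from scipy.spatial.transform import Rotation as Ro
def go(target,yaw_deg=None,n=1,q=True):
    s=sense();R=Ro.from_euler('xyz',s["orientation"])
    d=R.inv().apply(np.array(target)-s["tcp_pos"])
    out="t %.2f tcp %s eul %s F %s w %.3f | slide %s"%(s["time_s"],s["tcp_pos"].round(4),np.degrees(s["orientation"]).round(2),s["wrist_force"].round(2),s["grip_width"],d.round(4))
    if n>1: out+=" per row %s"%(d/n).round(4)
    if yaw_deg is not None:
        dr=(R.inv()*Ro.from_euler('xyz',[180,0,yaw_deg],degrees=True)).as_rotvec(degrees=True); out+=" dr %s"%dr.round(2)
    print(out)
E
python3 -c "
from h import *
go([.466,-.361,.2],8.1,20)"
```

```text
t 0.90 tcp [0.1803 0.5448 0.2528] eul [179.68   0.2    6.01] F [-0.21  0.53  0.48] w 0.999 | slide [0.1895 0.9305 0.0573] per row [0.0095 0.0465 0.0029] dr [ 0.31  0.2  -2.09]
```

>>> play_rows(commands=[{"dr":[0.3,0.2,-2],"slide":[0.0095,0.0465,0],"fingers":0},{"dr":[0,0,0],"slide":[0.008,0.047,0],"fingers":0},{"dr":[0,0,0],"slide":[0.008,0.047,0],"fingers":0},{"dr":[0,0,0],"slide":[0.008,0.047,0],"fingers":0},{"dr":[0,0,0],"slide":[0.008,0.047,0],"fingers":0}])

```text
time_s: 1.4
tcp_pos: [0.2512, 0.3137, 0.2493]
orientation: [3.138, 0.004, 0.142]
wrist_force: [1.0, -0.4, 1.0]
grip_width: 0.999
```

>>> play_rows(commands=[{"dr":[0,0,0],"slide":[0.008,0.047,0],"fingers":0},{"dr":[0,0,0],"slide":[0.008,0.047,0],"fingers":0},{"dr":[0,0,0],"slide":[0.008,0.047,0],"fingers":0},{"dr":[0,0,0],"slide":[0.008,0.047,0],"fingers":0},{"dr":[0,0,0],"slide":[0.008,0.047,0],"fingers":0}])

```text
time_s: 1.9
tcp_pos: [0.3201, 0.0923, 0.2497]
orientation: [3.137, 0.002, 0.145]
wrist_force: [1.4, -0.6, -0.2]
grip_width: 1.001
```

```bash
python3 -c "
from h import *
go([.466,-.361,.2],8.1,10)"
```

```text
t 1.90 tcp [0.3201 0.0923 0.2497] eul [1.7976e+02 1.2000e-01 8.2800e+00] F [ 1.38 -0.62 -0.23] w 1.001 | slide [0.0792 0.4694 0.0515] per row [0.0079 0.0469 0.0052] dr [0.24 0.12 0.18]
```

>>> play_rows(commands=[{"dr":[0.2,0.1,0],"slide":[0.008,0.047,0.005],"fingers":0},{"dr":[0,0,0],"slide":[0.008,0.047,0.005],"fingers":0},{"dr":[0,0,0],"slide":[0.008,0.047,0.005],"fingers":0},{"dr":[0,0,0],"slide":[0.008,0.047,0.005],"fingers":0},{"dr":[0,0,0],"slide":[0.008,0.047,0.005],"fingers":0}])

```text
time_s: 2.4
tcp_pos: [0.3921, -0.1392, 0.2259]
orientation: [3.14, -0.004, 0.144]
wrist_force: [0.6, 0.4, 0.1]
grip_width: 0.999
```

>>> play_rows(commands=[{"dr":[0,0,0],"slide":[0.008,0.047,0.01],"fingers":0},{"dr":[0,0,0],"slide":[0.008,0.047,0.01],"fingers":0},{"dr":[0,0,0],"slide":[0.008,0.047,0.01],"fingers":0},{"dr":[0,0,0],"slide":[0.008,0.047,0.01],"fingers":0},{"dr":[0,0,0],"slide":[0.008,0.047,0],"fingers":0}])

```text
time_s: 2.9
tcp_pos: [0.4641, -0.3735, 0.1835]
orientation: [3.141, -0.003, 0.14]
wrist_force: [0.1, 0.2, 2.0]
grip_width: 1.0
```

```bash
python3 -c "
from h import *
go([.4665,-.3615,.1],8.1,3)"
```

```text
t 2.90 tcp [ 0.4641 -0.3735  0.1835] eul [179.99  -0.19   8.05] F [0.09 0.25 2.02] w 1.000 | slide [ 0.0038 -0.0115  0.0835] per row [ 0.0013 -0.0038  0.0278] dr [ 0.01 -0.19 -0.05]
```

>>> play_rows(commands=[{"dr":[0,-0.2,0],"slide":[0.002,-0.006,0.03],"fingers":0},{"dr":[0,0,0],"slide":[0.0015,-0.005,0.03],"fingers":0},{"dr":[0,0,0],"slide":[0,0,0.023],"fingers":0},{"dr":[0,0,0],"slide":[0,0,0],"fingers":0}])

```text
time_s: 3.3
tcp_pos: [0.4664, -0.3684, 0.0951]
orientation: [-3.141, 0.002, 0.135]
wrist_force: [-0.1, 0.4, -0.6]
grip_width: 1.0
```

```bash
python3 -c "
from h import *
go([.4665,-.3615,.036],8.1,3)
s=camera('scene');crop(s,60,120,180,140,4,'pics/s1.png')
t=camera('top');crop(t,340,180,160,130,5,'pics/t1.png')"
```

```text
t 3.30 tcp [ 0.4664 -0.3684  0.0951] eul [-1.7995e+02  1.1000e-01  7.7400e+00] F [-0.05  0.4  -0.57] w 1.000 | slide [ 0.0012 -0.0068  0.0591] per row [ 0.0004 -0.0023  0.0197] dr [-0.05  0.11 -0.36]
```

View pics/s1.png

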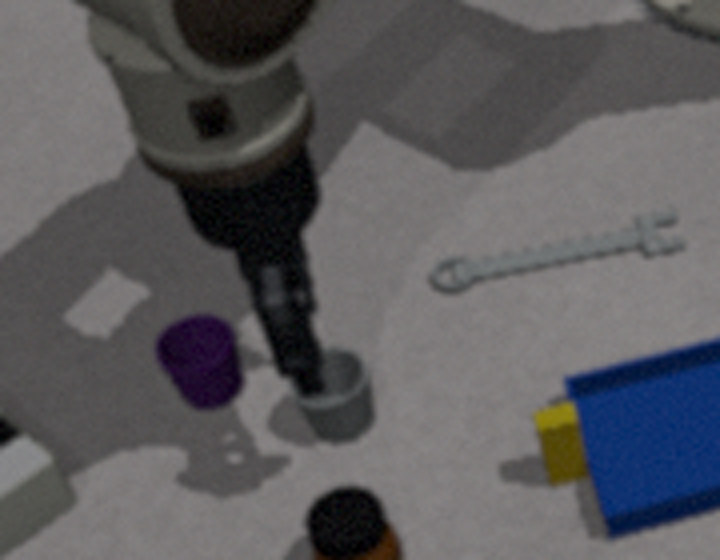

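View pics/t1.png

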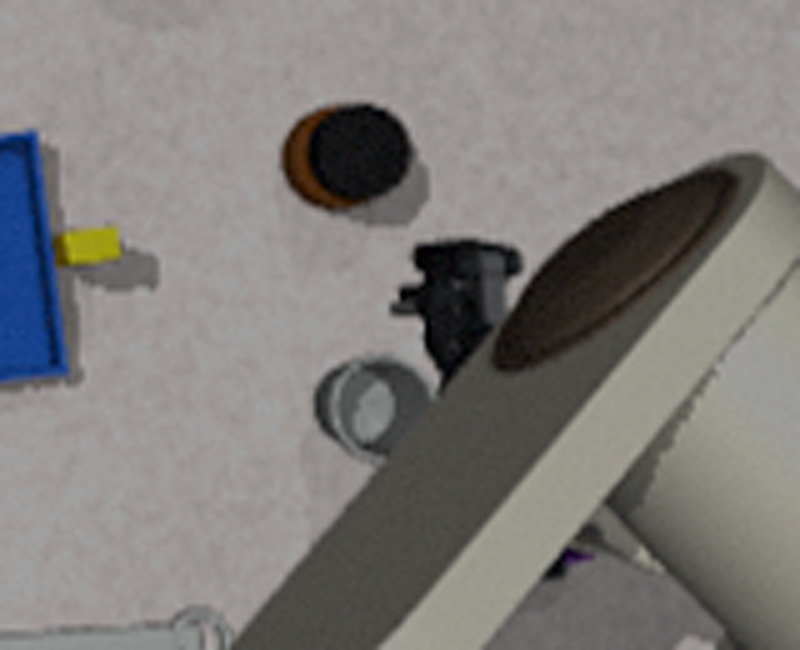

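>>> play_rows(commands=[{"dr":[0,0,0],"slide":[0.001,-0.004,0.01],"fingers":0},{"dr":[0,0,0],"slide":[0,-0.003,0.01],"fingers":0},{"dr":[0,0,0],"slide":[0,0,0],"fingers":0}])

```text
time_s: 3.7
tcp_pos: [0.4686, -0.3625, 0.0807]
orientation: [3.135, -0.004, 0.136]
wrist_force: [0.7, -0.0, -0.1]
grip_width: 1.003
```

```bash
python3 -c "
from h import *
go([.4665,-.3615,.036],8.1,3)
p=sense()['tcp_pos']; y=.135
for h in (.043,.057):
  for dz in (.012,.025): print(h,dz,pj('scene',p+[h*np.cos(y),h*np.sin(y),-dz]))
print('cup rim edges',pj('scene',[.4665+.026,-.3605,.046]))
s=camera('scene');crop(s,100,180,90,70,8,'pics/s2.png')"
```

```text
t 3.70 tcp [ 0.4686 -0.3625  0.0807] eul [179.61  -0.22   7.77] F [ 0.69 -0.04 -0.12] w 1.003 | slide [-0.0022 -0.0016  0.0447] per row [-0.0007 -0.0005  0.0149] dr [ 0.39 -0.22 -0.33]
0.043 0.012 [142.30594599 220.96917967]
0.043 0.025 [143.53189565 224.29315093]
0.057 0.012 [143.0511994  225.14386985]
0.057 0.025 [144.28018899 228.45711789]
cup rim edges [142.94710043 221.29861276]
```

View pics/s2.png

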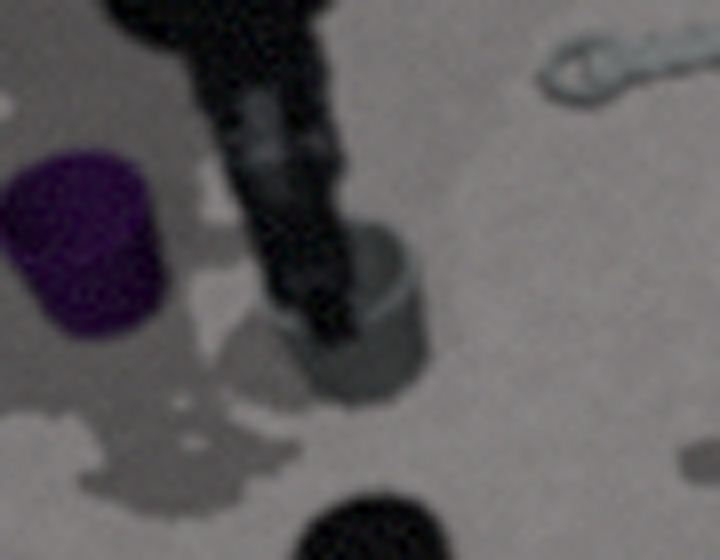

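>>> play_rows(commands=[{"dr":[0.3,-0.2,0],"slide":[-0.002,-0.001,0.02],"fingers":0},{"dr":[0,0,0],"slide":[0,0,0.02],"fingers":0},{"dr":[0,0,0],"slide":[0,0,0.005],"fingers":0},{"dr":[0,0,0],"slide":[0,0,0],"fingers":0}])

```text
time_s: 4.15
tcp_pos: [0.468, -0.3632, 0.0381]
orientation: [3.136, -0.003, 0.136]
wrist_force: [0.4, 0.7, -0.6]
grip_width: 0.999
```

```bash
python3 -c "
from h import *
go([.4665,-.3615,.034],8.1)"
```

```text
t 4.15 tcp [ 0.468  -0.3632  0.0381] eul [179.68  -0.2    7.8 ] F [ 0.36  0.74 -0.59] w 0.999 | slide [-0.0013 -0.0019  0.0041] dr [ 0.32 -0.2  -0.3 ]
```

>>> play_rows(commands=[{"dr":[0.3,-0.2,0],"slide":[-0.001,-0.002,0.004],"fingers":0.2},{"dr":[0,0,0],"slide":[0,0,0],"fingers":0.3},{"dr":[0,0,0],"slide":[0,0,0],"fingers":0.35},{"dr":[0,0,0],"slide":[0,0,0],"fingers":0.4},{"dr":[0,0,0],"slide":[0,0,0],"fingers":0.5}], force=30)

```text
time_s: 4.65
tcp_pos: [0.4676, -0.3621, 0.0369]
orientation: [3.139, -0.002, 0.136]
wrist_force: [-0.9, 0.5, -1.6]
grip_width: 0.594
```

>>> play_rows(commands=[{"dr":[0,0,0],"slide":[0,0,0],"fingers":1},{"dr":[0,0,0],"slide":[0,0,0],"fingers":1},{"dr":[0,0,0],"slide":[0,0,0],"fingers":1}])

```text
time_s: 4.95
tcp_pos: [0.4676, -0.3621, 0.0371]
orientation: [3.139, -0.002, 0.136]
wrist_force: [-0.5, -0.5, -0.9]
grip_width: 0.592
```

>>> play_rows(commands=[{"dr":[0,0,0],"slide":[0,0,-0.02],"fingers":1},{"dr":[0,0,0],"slide":[0,0,-0.03],"fingers":1},{"dr":[0,0,0],"slide":[0,0,-0.03],"fingers":1},{"dr":[0,0,0],"slide":[0,0,0],"fingers":1}])

```text
time_s: 5.35
tcp_pos: [0.4669, -0.3614, 0.1186]
orientation: [3.141, -0.0, 0.136]
wrist_force: [0.1, -0.2, -1.5]
grip_width: 0.593
```

```bash
python3 -c "
from h import *
print(bp('top',*tp(111.5,170,3.6,260,190),.015))
go([.517,-.062,.115],8.1,7)
s=camera('scene');crop(s,60,120,180,140,4,'pics/s3.png')"
```

```text
[ 0.51727779 -0.06251265  0.015     ]
t 5.35 tcp [ 0.4669 -0.3614  0.1186] eul [ 1.7996e+02 -1.0000e-02  7.8000e+00] F [ 0.15 -0.24 -1.46] w 0.593 | slide [ 0.0902 -0.2898  0.0035] per row [ 0.0129 -0.0414  0.0005] dr [ 0.04 -0.01 -0.3 ]
```

View pics/s3.png

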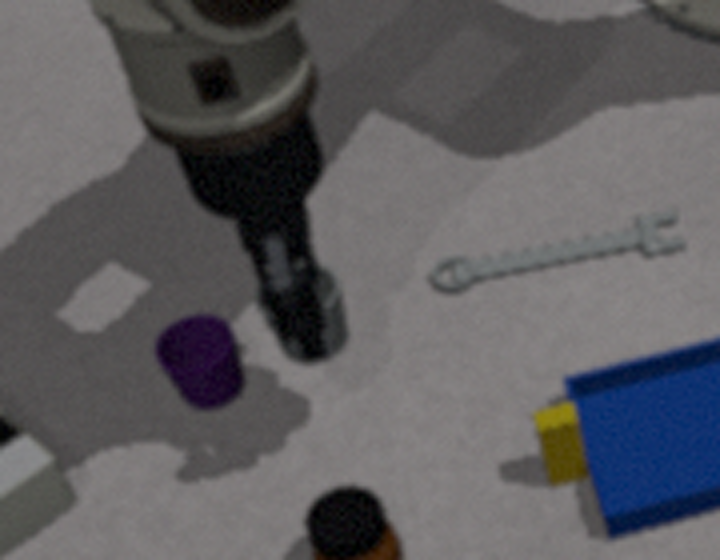

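>>> play_rows(commands=[{"dr":[0,0,0],"slide":[0.013,-0.041,0],"fingers":1},{"dr":[0,0,0],"slide":[0.013,-0.041,0],"fingers":1},{"dr":[0,0,0],"slide":[0.013,-0.041,0],"fingers":1},{"dr":[0,0,0],"slide":[0.013,-0.041,0],"fingers":1},{"dr":[0,0,0],"slide":[0.013,-0.041,0],"fingers":1}])

```text
time_s: 5.9
tcp_pos: [0.5013, -0.1459, 0.1109]
orientation: [-3.137, 0.006, 0.129]
wrist_force: [0.8, -1.3, -0.6]
grip_width: 0.591
```

>>> play_rows(commands=[{"dr":[0,0,0],"slide":[0.013,-0.041,0],"fingers":1},{"dr":[0,0,0],"slide":[0.011,-0.035,0],"fingers":1},{"dr":[0,0,0],"slide":[0,0,0],"fingers":1}])

```text
time_s: 6.2
tcp_pos: [0.5141, -0.0595, 0.1076]
orientation: [-3.135, 0.01, 0.132]
wrist_force: [0.2, -1.2, -0.9]
grip_width: 0.591
```

```bash
python3 -c "
from h import *
go([.517,-.0625,.06],8.1)"
```

```text
t 6.20 tcp [ 0.5141 -0.0595  0.1076] eul [-179.6     0.56    7.56] F [ 0.23 -1.23 -0.93] w 0.591 | slide [0.0029 0.0037 0.0476] dr [-0.4   0.56 -0.54]
```

>>> play_rows(commands=[{"dr":[-0.4,0.6,-0.5],"slide":[0.003,0.004,0.02],"fingers":1},{"dr":[0,0,0],"slide":[0,0,0.02],"fingers":1},{"dr":[0,0,0],"slide":[0,0,0],"fingers":1}])

```text
time_s: 6.5
tcp_pos: [0.5165, -0.0618, 0.0639]
orientation: [-3.141, 0.001, 0.144]
wrist_force: [0.2, 0.5, 0.1]
grip_width: 0.586
```

```bash
python3 -c "
from h import *
go([.517,-.0625,.043],8.1)
s=camera('scene');crop(s,180,140,130,120,5,'pics/s4.png')
t=camera('top');crop(t,250,190,130,90,6,'pics/t4.png')"
```

```text
t 6.50 tcp [ 0.5165 -0.0618  0.0639] eul [-1.7997e+02  8.0000e-02  8.2600e+00] F [0.17 0.46 0.14] w 0.586 | slide [0.0005 0.0008 0.0209] dr [-0.03  0.08  0.16]
```

View pics/s4.png

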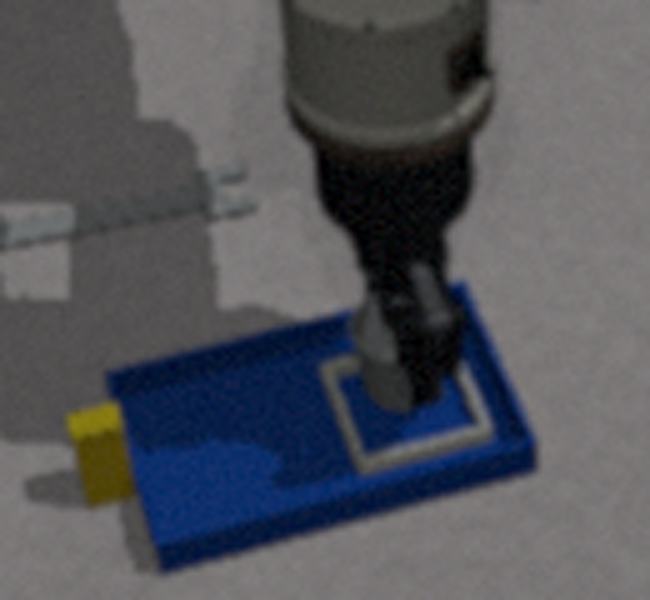

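View pics/t4.png

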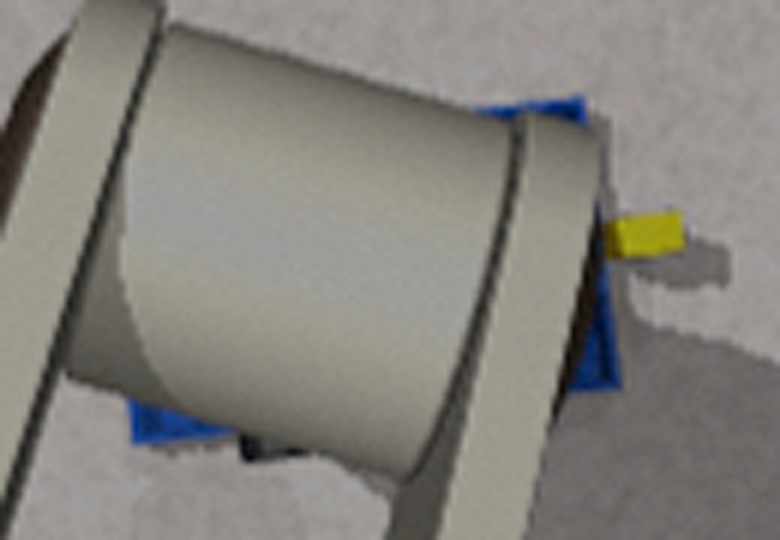

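```bash
python3 -c "
from h import *
def c(p): 
  u=pj('scene',p); return ((u-[180,140]+.5)*5-.5).round(0)
for dy in(-.01,-.005,0,.005): 
  print(dy,[c([.5165+.02*np.cos(a),-.0618+dy+.02*np.sin(a),.027]) for a in np.radians([0,180,90,-90])],'rim',[c([.5165+.026*np.cos(a),-.0618+dy+.026*np.sin(a),.073]) for a in np.radians([90,-90])])
print('pocket ctr rim', c([.517,-.0625,.015]))
"
```

```text
-0.01 [array([395., 413.]), array([383., 355.]), array([427., 378.]), array([351., 389.])] rim [array([436., 318.]), array([334., 333.])]
-0.005 [array([405., 412.]), array([392., 354.]), array([436., 377.]), array([360., 388.])] rim [array([445., 316.]), array([344., 331.])]
0 [array([414., 410.]), array([402., 352.]), array([446., 375.]), array([370., 387.])] rim [array([455., 315.]), array([354., 330.])]
0.005 [array([424., 409.]), array([411., 351.]), array([455., 374.]), array([379., 385.])] rim [array([465., 313.]), array([363., 328.])]
pocket ctr rim [407. 397.]
```

>>> play_rows(commands=[{"dr":[0,0,0],"slide":[0,0.001,0.01],"fingers":1},{"dr":[0,0,0],"slide":[0,0,0.007],"fingers":1},{"dr":[0,0,0],"slide":[0,0,0],"fingers":1}])

```text
time_s: 6.9
tcp_pos: [0.5185, -0.0643, 0.0497]
orientation: [3.14, -0.003, 0.143]
wrist_force: [-0.4, -0.3, -1.1]
grip_width: 0.59
```

>>> play_rows(commands=[{"dr":[0,0,0],"slide":[0,0,0.002],"fingers":1},{"dr":[0,0,0],"slide":[0,0,0.0],"fingers":1}])

```text
time_s: 7.1
tcp_pos: [0.5187, -0.0645, 0.0478]
orientation: [3.14, -0.004, 0.142]
wrist_force: [-0.5, -0.2, -0.8]
grip_width: 0.588
```

>>> play_rows(commands=[{"dr":[0,0,0],"slide":[-0.002,-0.002,0.004],"fingers":1},{"dr":[0,0,0],"slide":[0,0,0],"fingers":1}])

```text
time_s: 7.3
tcp_pos: [0.5164, -0.0627, 0.0438]
orientation: [3.14, -0.004, 0.142]
wrist_force: [-0.1, -0.1, -0.7]
grip_width: 0.592
```

>>> play_rows(commands=[{"dr":[0,0,0],"slide":[0,0,0.0015],"fingers":1},{"dr":[0,0,0],"slide":[0,0,0],"fingers":1}])

```text
time_s: 7.5
tcp_pos: [0.5164, -0.0626, 0.0423]
orientation: [3.14, -0.004, 0.143]
wrist_force: [0.7, 0.3, -0.9]
grip_width: 0.593
```

>>> play_rows(commands=[{"dr":[0,0,0],"slide":[0,0,0.001],"fingers":1},{"dr":[0,0,0],"slide":[0,0,0],"fingers":1}])

```text
time_s: 7.7
tcp_pos: [0.5168, -0.0627, 0.0418]
orientation: [3.139, -0.005, 0.143]
wrist_force: [-0.2, 0.0, -0.2]
grip_width: 0.593
```

>>> play_rows(commands=[{"dr":[0,0,0],"slide":[0,0,0],"fingers":0.4},{"dr":[0,0,0],"slide":[0,0,0],"fingers":0.3},{"dr":[0,0,0],"slide":[0,0,0],"fingers":0.2},{"dr":[0,0,0],"slide":[0,0,0],"fingers":0.2}])

```text
time_s: 8.1
tcp_pos: [0.5169, -0.0627, 0.0419]
orientation: [3.139, -0.006, 0.143]
wrist_force: [-0.2, -0.1, -0.8]
grip_width: 0.802
```

>>> play_rows(commands=[{"dr":[0,0,0],"slide":[0,0,-0.015],"fingers":0.2},{"dr":[0,0,0],"slide":[0,0,-0.03],"fingers":0.2},{"dr":[0,0,0],"slide":[0,0,-0.04],"fingers":0.2},{"dr":[0,0,0],"slide":[0,0,-0.04],"fingers":0.2},{"dr":[0,0,0],"slide":[0.02,0.04,0],"fingers":0.2}])

```text
time_s: 8.6
tcp_pos: [0.5399, -0.0969, 0.1713]
orientation: [3.141, -0.003, 0.145]
wrist_force: [2.4, -0.9, -0.8]
grip_width: 0.8
```

>>> play_rows(commands=[{"dr":[0,0,0],"slide":[0,0.05,0],"fingers":0.2},{"dr":[0,0,0],"slide":[0,0.05,0],"fingers":0.2},{"dr":[0,0,0],"slide":[0,0.05,0],"fingers":0.2}])

```text
time_s: 8.9
tcp_pos: [0.5641, -0.2467, 0.1741]
orientation: [3.138, -0.008, 0.151]
wrist_force: [0.9, 1.0, 0.2]
grip_width: 0.802
```

```bash
python3 -c "
from h import *
go([.540,-.2210,.039],8.1)
s=camera('scene');crop(s,140,100,190,150,4,'pics/s5.png')
t=camera('top');crop(t,250,190,130,90,6,'pics/t5.png')"
```

```text
t 8.90 tcp [ 0.5641 -0.2467  0.1741] eul [179.81  -0.45   8.63] F [0.87 0.96 0.19] w 0.802 | slide [-0.0211 -0.0295  0.1349] dr [ 0.19 -0.45  0.53]
```

View pics/s5.png

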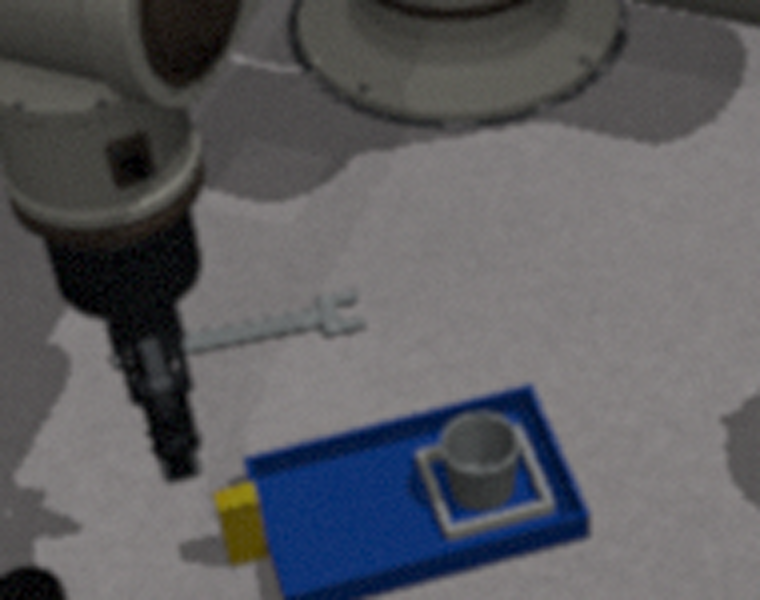

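View pics/t5.png

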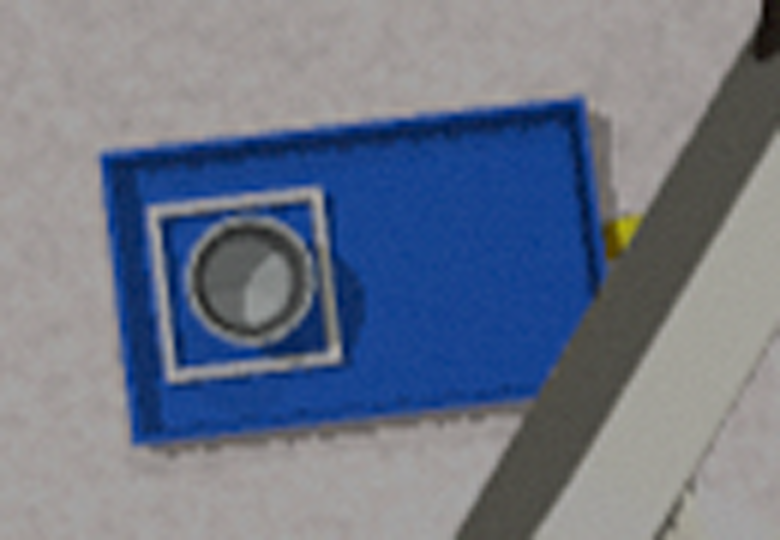

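The cup stands upright, roughly centred in the pocket: cup at t5 crop (251,279), pocket at (246,285). Next I'll grip the tab.

>>> play_rows(commands=[{"dr":[0.2,-0.4,0.5],"slide":[-0.011,-0.015,0.02],"fingers":0.3},{"dr":[0,0,0],"slide":[-0.01,-0.013,0.02],"fingers":0.3},{"dr":[0,0,0],"slide":[0,0,0.02],"fingers":0.3},{"dr":[0,0,0],"slide":[0,0,0],"fingers":0.3}])

```text
time_s: 9.4
tcp_pos: [0.5383, -0.2264, 0.1109]
orientation: [3.141, 0.0, 0.133]
wrist_force: [-0.6, -0.1, 0.3]
grip_width: 0.7
```

```bash
python3 -c "
from h import *
go([.5397,-.2218,.052],8.1)"
```

```text
t 9.40 tcp [ 0.5383 -0.2264  0.1109] eul [1.7998e+02 2.0000e-02 7.6400e+00] F [-0.56 -0.13  0.26] w 0.700 | slide [ 0.0021 -0.0044  0.0589] dr [ 0.02  0.02 -0.46]
```

>>> play_rows(commands=[{"dr":[0,0,-0.4],"slide":[0.002,-0.004,0.02],"fingers":0.3},{"dr":[0,0,0],"slide":[0,0,0.02],"fingers":0.3},{"dr":[0,0,0],"slide":[0,0,0.017],"fingers":0.3},{"dr":[0,0,0],"slide":[0,0,0],"fingers":0.3}])

```text
time_s: 9.8
tcp_pos: [0.5415, -0.2224, 0.0561]
orientation: [3.139, -0.003, 0.141]
wrist_force: [1.0, 1.0, 0.4]
grip_width: 0.702
```

```bash
python3 -c "
from h import *
go([.5397,-.2218,.052],8.1)
s=camera('scene');crop(s,160,160,100,80,7,'pics/s6.png')"
```

```text
t 9.80 tcp [ 0.5415 -0.2224  0.0561] eul [ 1.7986e+02 -1.5000e-01  8.0800e+00] F [0.97 1.02 0.38] w 0.702 | slide [-0.0017 -0.0008  0.0041] dr [ 0.14 -0.15 -0.02]
```

View pics/s6.png

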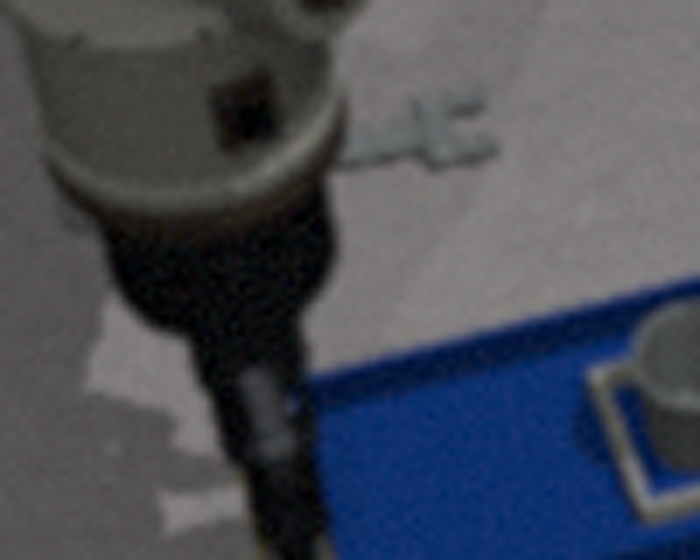

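>>> play_rows(commands=[{"dr":[0.1,-0.1,0],"slide":[-0.0015,0,0.003],"fingers":0.5},{"dr":[0,0,0],"slide":[0,0,0],"fingers":0.65},{"dr":[0,0,0],"slide":[0,0,0],"fingers":0.75},{"dr":[0,0,0],"slide":[0,0,0],"fingers":0.8},{"dr":[0,0,0],"slide":[0,0,0],"fingers":1}], force=40)

```text
time_s: 10.35
tcp_pos: [0.542, -0.2239, 0.0588]
orientation: [3.137, -0.006, 0.141]
wrist_force: [-1.2, 0.1, -2.4]
grip_width: 0.182
```

>>> play_rows(commands=[{"dr":[0,0,0],"slide":[0,0,0],"fingers":1},{"dr":[0,0,0],"slide":[0,0,0],"fingers":1},{"dr":[0,0,0],"slide":[0,0,0],"fingers":1}])

```text
time_s: 10.65
tcp_pos: [0.5418, -0.2239, 0.0587]
orientation: [3.137, -0.005, 0.141]
wrist_force: [-0.3, -1.1, -2.2]
grip_width: 0.183
```

```bash
python3 -c "
from h import *
print('clamp',bp('top',267,138,.014),'bottle cap',bp('top',302,130,.115), 'bottle scene',bp('scene',269.5,279,.115),'clamp scene',bp('scene',306,298,.014),'beaker',bp('top',382,144,.09))
t=camera('top');crop(t,160,100,200,150,4,'pics/t7.png');go([.6445,-.048,.058],9.4)
"
```

```text
clamp [0.76393538 0.00230671 0.014     ] bottle cap [ 0.75799169 -0.0795054   0.115     ] bottle scene [ 0.76494107 -0.08198661  0.115     ] clamp scene [ 7.67591848e-01 -1.49127602e-04  1.40000000e-02] beaker [ 0.73668346 -0.26796001  0.09      ]
t 10.70 tcp [ 0.5418 -0.2239  0.0587] eul [179.73  -0.3    8.11] F [-0.64 -1.4  -1.4 ] w 0.178 | slide [ 0.1265 -0.1597  0.0006] dr [ 0.28 -0.3  -1.3 ]
```

View pics/t7.png

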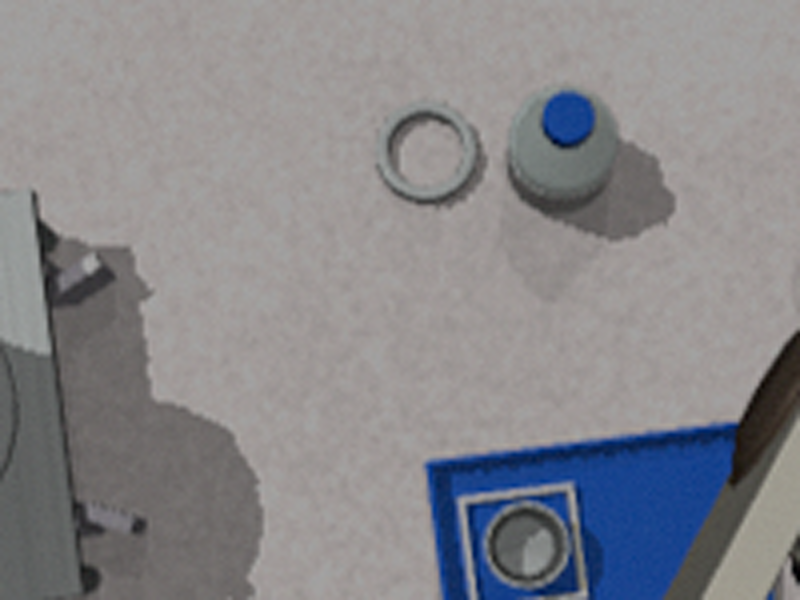

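>>> play_rows(commands=[{"dr":[0,0,0],"slide":[0.005,-0.006,0],"fingers":1},{"dr":[0,0,-0.3],"slide":[0.009,-0.011,0],"fingers":1},{"dr":[0,0,0],"slide":[0.009,-0.011,0],"fingers":1},{"dr":[0,0,0],"slide":[0.009,-0.011,0],"fingers":1},{"dr":[0,0,0],"slide":[0.005,-0.006,0],"fingers":1}])

```text
time_s: 11.2
tcp_pos: [0.5743, -0.1699, 0.0586]
orientation: [3.137, -0.005, 0.147]
wrist_force: [0.2, -2.5, 0.1]
grip_width: 0.18
```

```bash
python3 -c "
from h import *
go([.6445,-.048,.058],9.4)"
```

```text
t 11.20 tcp [ 0.5743 -0.1699  0.0586] eul [179.73  -0.29   8.39] F [ 0.16 -2.48  0.11] w 0.180 | slide [ 0.0872 -0.1104  0.0005] dr [ 0.27 -0.29 -1.01]
```

>>> play_rows(commands=[{"dr":[0,0,-0.3],"slide":[0.006,-0.007,0],"fingers":1},{"dr":[0,0,-0.3],"slide":[0.01,-0.012,0],"fingers":1},{"dr":[0,0,-0.3],"slide":[0.01,-0.012,0],"fingers":1},{"dr":[0,0,0],"slide":[0.01,-0.012,0],"fingers":1},{"dr":[0,0,0],"slide":[0.01,-0.012,0],"fingers":1}])

```text
time_s: 11.7
tcp_pos: [0.6142, -0.1028, 0.0586]
orientation: [3.137, -0.005, 0.164]
wrist_force: [-0.8, -1.9, -0.3]
grip_width: 0.185
```

>>> play_rows(commands=[{"dr":[0,0,0],"slide":[0.01,-0.012,0],"fingers":1},{"dr":[0,0,0],"slide":[0.01,-0.012,0],"fingers":1},{"dr":[0,0,0],"slide":[0.006,-0.007,0],"fingers":1},{"dr":[0,0,0],"slide":[0,0,0],"fingers":1}])

```text
time_s: 12.1
tcp_pos: [0.6377, -0.0623, 0.0586]
orientation: [3.137, -0.006, 0.166]
wrist_force: [0.4, 1.0, -0.1]
grip_width: 0.18
```

```bash
python3 -c "
from h import *
go([.6445,-.048,.058],9.4)
s=camera('scene');crop(s,230,130,240,170,3.3,'pics/s8.png')
t=camera('top');crop(t,130,130,200,150,4,'pics/t8.png')"
```

```text
t 12.10 tcp [ 0.6377 -0.0623  0.0586] eul [179.73  -0.32   9.52] F [ 0.44  0.99 -0.1 ] w 0.180 | slide [ 0.0091 -0.013   0.0006] dr [ 0.27 -0.32  0.12]
```

View pics/s8.png

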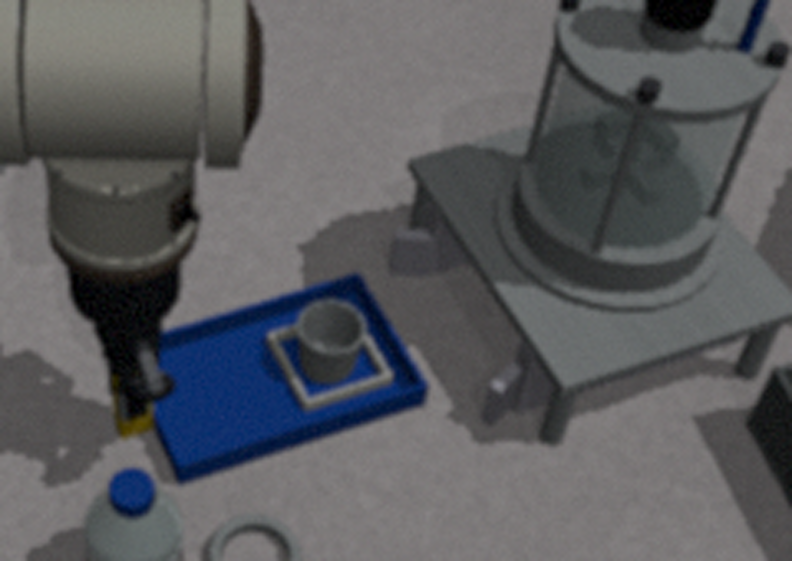

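View pics/t8.png

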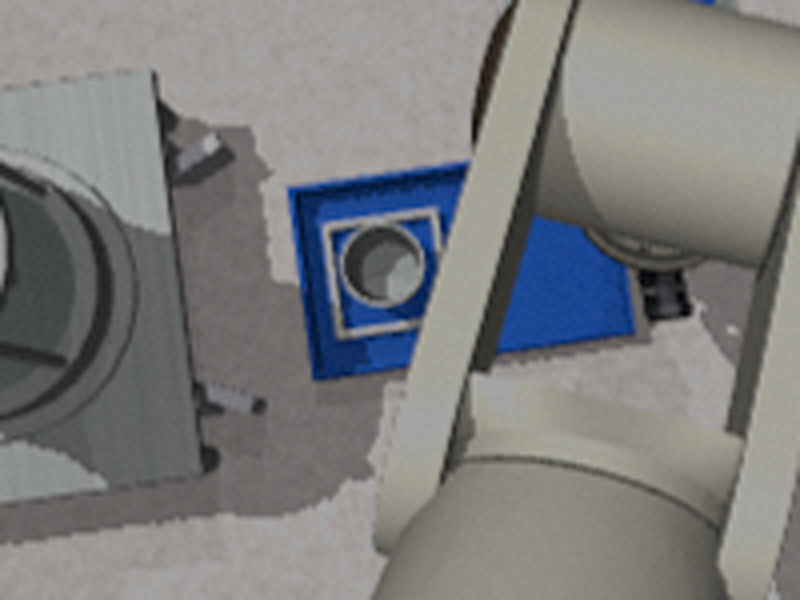

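```bash
python3 -c "
from h import *
np.set_printoptions(precision=4,suppress=True)
D=lambda X,Y,z:bp('top',*tp(X,Y,4,130,130),z)[:2]
n1,n2,t2=D(289,187,.025),D(315,380,.025),D(638,337,.025)
print(n1,n2,t2,np.linalg.norm(n1-n2),np.linalg.norm(t2-n2))
v=n2-t2;print('dir',np.degrees(np.arctan2(v[1],v[0])), 'from nose',np.degrees(np.arctan2(*(n1-n2)[::-1]))+90)
c=(n1+t2)/2;print('tray c',c)
th=np.radians(99.4);a=np.array([np.cos(th),np.sin(th)]);l=np.array([-a[1],a[0]])
s=np.array([.5852,.3102])
for p in(n1,n2,t2,c): print('in stand',a@(p-s),l@(p-s))
p=np.array([.6377,-.0623]);print('tcp in stand',a@(p-s),l@(p-s),'grip in tray',a@(p-c),l@(p-c))
e1,e2=D(152,70,.084),D(203,474,.084);print('deck',[(a@(p-s),l@(p-s)) for p in(e1,e2)],np.degrees(np.arctan2(*(e1-e2)[::-1]))+90)
"
```

```text
[0.6606 0.16  ] [0.5419 0.1395] [ 0.5732 -0.0573] 0.12044291318345655 0.199206966991092
dir 99.04230659386204 from nose 99.82537957315266
tray c [0.6169 0.0514]
in stand -0.1604756057797761 -0.04981318563762108
in stand -0.1613697987686486 0.0706264081636547
in stand -0.3605728838116765 0.07187003476766159
in stand -0.26052424479572633 0.011028424565020211
tcp in stand -0.37607274321628126 0.009043882450638464 grip in tray -0.11554849842055491 -0.0019845421143817464
deck [(np.float64(-0.09875442621193586), np.float64(-0.1180993377504515)), (np.float64(-0.09992668780804106), np.float64(0.11969127860146857))] 99.68245478678631
```

>>> play_rows(commands=[{"dr":[0,0,0],"slide":[0.005,-0.002,0],"fingers":1},{"dr":[0,0,0],"slide":[0.006,-0.006,0],"fingers":1},{"dr":[0,0,0],"slide":[0,-0.008,0],"fingers":1},{"dr":[0,0,0],"slide":[0,-0.005,0],"fingers":1},{"dr":[0,0,0],"slide":[0,0,0],"fingers":1}])

```text
time_s: 12.7
tcp_pos: [0.6448, -0.0408, 0.0586]
orientation: [3.136, -0.005, 0.163]
wrist_force: [0.5, -0.3, 0.4]
grip_width: 0.177
```

```bash
cat >> h.py <<'E'
th=np.radians(99.4);A=np.array([np.cos(th),np.sin(th)]);L=np.array([-A[1],A[0]]);SC=np.array([.5852,.3102])
def st(p): p=np.asarray(p)[:2]-SC; return np.array([A@p,L@p]).round(4)
def ss():
    s=sense();F=s["wrist_force"]; print("t %.2f tcp_st %s z %.4f eul %s F in %.2f lat %.2f z %.2f w %.3f"%(s["time_s"],st(s["tcp_pos"]),s["tcp_pos"][2],np.degrees(s["orientation"]).round(2),A@F[:2],L@F[:2],F[2],s["grip_width"]))
E
python3 -c "
from h import *
ss()
s=camera('scene');crop(s,260,140,200,150,4,'pics/s9.png')
t=camera('top');crop(t,130,130,180,130,4.4,'pics/t9.png')"
```

```text
t 12.70 tcp_st [-0.356  -0.0015] z 0.0586 eul [179.7   -0.3    9.33] F in -0.39 lat -0.42 z 0.36 w 0.177
```

View pics/s9.png

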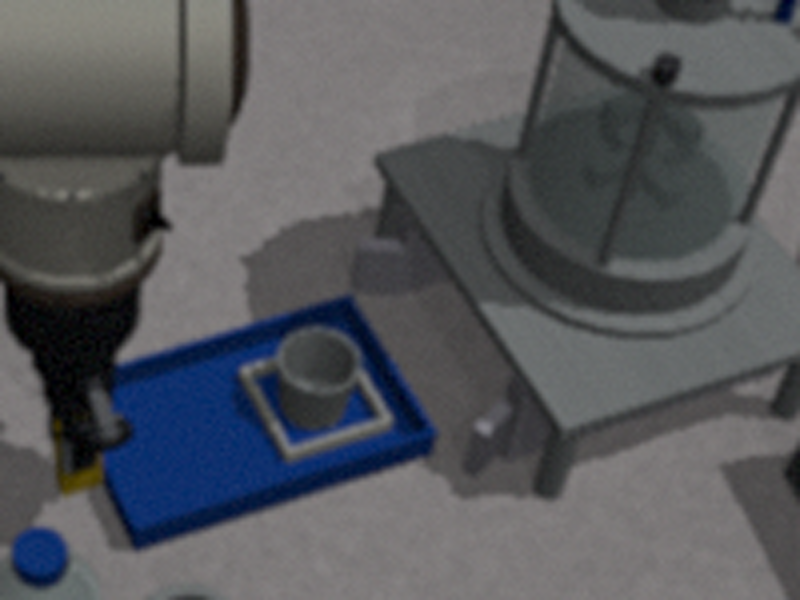

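View pics/t9.png

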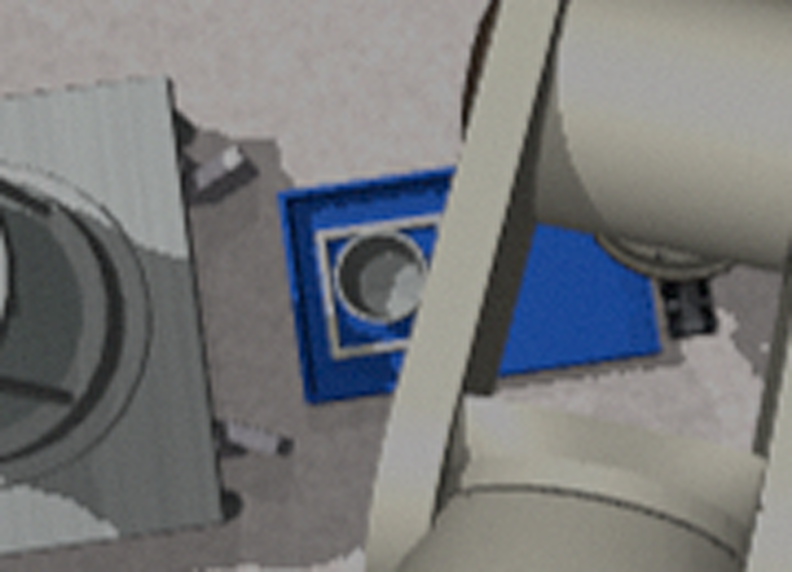

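```bash
python3 -c "
from h import *
D=lambda X,Y,z:bp('top',*tp(X,Y,4.4,130,130),z)[:2]
for p in((279,192,.025),(308,404,.025),(661,355,.025),(169,77,.084),(224,521,.084),(245,148,.045),(290,447,.045),(258,167,.045),(290,439,.045)): print(p,st(D(*p)))
S=lambda X,Y,z:bp('scene',*tp(X,Y,4,260,140),z)[:2]
for p in((350,299,.025),(433,433,.025),(133,535,.025),(378,160,.084),(560,432,.084)): print(p,st(S(*p)))
"
```

```text
(279, 192, 0.025) [-0.1398 -0.0606]
(308, 404, 0.025) [-0.1411  0.0599]
(661, 355, 0.025) [-0.3393  0.06  ]
(169, 77, 0.084) [-0.0997 -0.118 ]
(224, 521, 0.084) [-0.1003  0.1195]
(245, 148, 0.045) [-0.1277 -0.0834]
(290, 447, 0.045) [-0.132   0.0835]
(258, 167, 0.045) [-0.1335 -0.0719]
(290, 439, 0.045) [-0.1325  0.0792]
(350, 299, 0.025) [-0.1438  0.0559]
(433, 433, 0.025) [-0.1436 -0.0592]
(133, 535, 0.025) [-0.3426 -0.0637]
(378, 160, 0.084) [-0.1025  0.1139]
(560, 432, 0.084) [-0.1034 -0.1194]
```

>>> play_rows(commands=[{"dr":[0,0,0],"slide":[0,-0.005,0],"fingers":1},{"dr":[0,0,0],"slide":[0,-0.01,0],"fingers":1},{"dr":[0,0,0],"slide":[0,-0.01,0],"fingers":1},{"dr":[0,0,0],"slide":[0,-0.01,0],"fingers":1},{"dr":[0,0,0],"slide":[0,-0.005,0],"fingers":1}])

```text
time_s: 13.3
tcp_pos: [0.6377, 0.0005, 0.0586]
orientation: [3.136, -0.006, 0.162]
wrist_force: [0.4, -2.7, 0.4]
grip_width: 0.182
```

```bash
python3 -c "
from h import *
ss()"
```

```text
t 13.30 tcp_st [-0.3141 -0.0013] z 0.0586 eul [179.67  -0.32   9.27] F in -2.69 lat 0.05 z 0.41 w 0.182
```

>>> play_rows(commands=[{"dr":[0,0,-0.15],"slide":[0,-0.008,0],"fingers":1},{"dr":[0,0,0],"slide":[0,-0.01,0],"fingers":1},{"dr":[0,0,0],"slide":[0,-0.01,0],"fingers":1},{"dr":[0,0,0],"slide":[0,-0.008,0],"fingers":1}])

```text
time_s: 13.7
tcp_pos: [0.6314, 0.0392, 0.0586]
orientation: [3.135, -0.006, 0.165]
wrist_force: [1.2, -3.8, 1.6]
grip_width: 0.182
```

```bash
python3 -c "
from h import *
ss()
t=camera('top');crop(t,130,130,180,130,4.4,'pics/t10.png')"
```

```text
t 13.70 tcp_st [-0.2749 -0.0013] z 0.0586 eul [179.65  -0.33   9.45] F in -3.95 lat -0.53 z 1.63 w 0.182
```

View pics/t10.png

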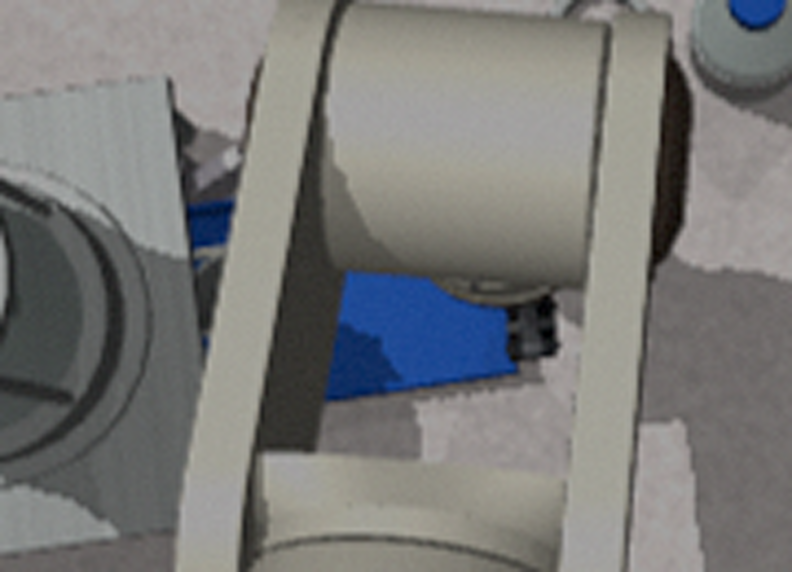

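```bash
python3 -c "
from h import *
crop(camera('scene'),200,0,280,270,2.8,'pics/s10.png')
crop(camera('top'),0,0,560,420,1.4,'pics/t10b.png')
print(pj('top',[.6314,.0392,.058]),pj('top',[.6314,.0392,.3]),pj('scene',[.6314,.0392,.25]),pj('scene',[.6314,.0392,.35]))"
```

```text
[249.66492661 187.43123665] [241.48171764 168.52166145] [313.96596821 181.00564028] [316.69207731 144.42088314]
```

View pics/s10.png

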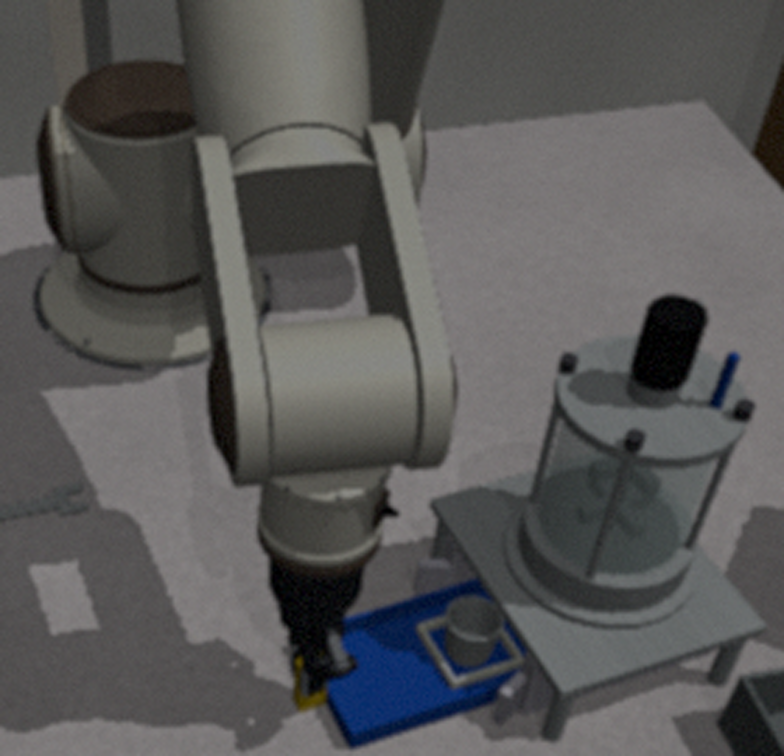

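View pics/t10b.png

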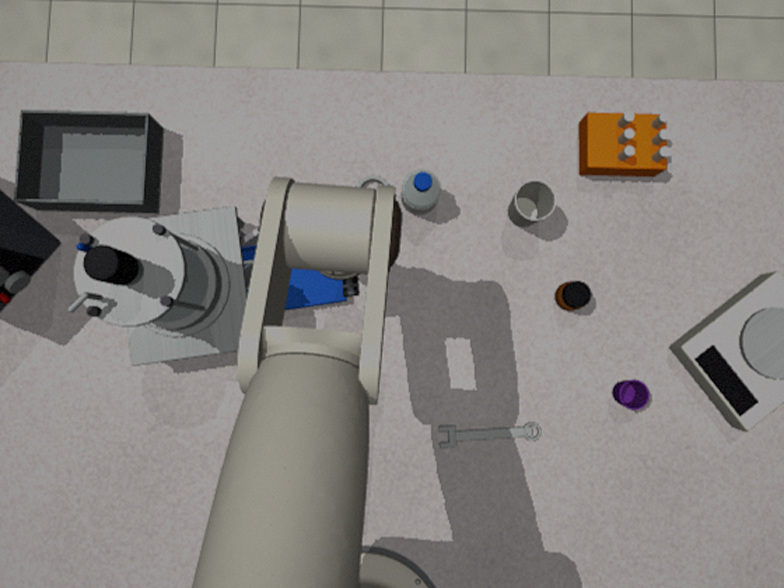

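```bash
python3 -c "
from h import *
v=SC+.008*A
f=lambda p:((pj('scene',p)-[200,0]+.5)*2.8).round(0)
for z in(.2,.24,.26,.28,.3,.32,.352): print(z,'vessel ctr',f([*v,z]),'front',f([*(v-.074*A),z]))
p=sense()['tcp_pos'][:2]
for z in(.25,.27,.29,.31,.33,.35,.38,.4): print(z,'clevis',f([*(p+.08*A),z]),'c',f([*p,z]),f([*(p-.08*A),z]))
print(sense()['qpos'])
for z in(.36,.4,.43,.46): print(z,'top',(pj('top',[*(p+.07*A),z])*1.4).round(),(pj('top',[*p,z])*1.4).round(),(pj('top',[*(p-.07*A),z])*1.4).round())
"
```

```text
0.2 vessel ctr [633. 463.] front [554. 486.]
0.24 vessel ctr [645. 427.] front [563. 449.]
0.26 vessel ctr [651. 408.] front [568. 430.]
0.28 vessel ctr [657. 388.] front [574. 411.]
0.3 vessel ctr [664. 368.] front [579. 390.]
0.32 vessel ctr [671. 347.] front [585. 369.]
0.352 vessel ctr [682. 312.] front [594. 335.]
0.25 clevis [418. 482.] c [321. 508.] [220. 536.]
0.27 clevis [420. 462.] c [322. 489.] [220. 517.]
0.29 clevis [424. 443.] c [323. 469.] [220. 497.]
0.31 clevis [427. 422.] c [325. 449.] [219. 477.]
0.33 clevis [430. 401.] c [327. 428.] [219. 455.]
0.35 clevis [433. 379.] c [328. 406.] [219. 434.]
0.38 clevis [439. 345.] c [331. 371.] [218. 399.]
0.4 clevis [442. 321.] c [333. 348.] [218. 375.]
[-0.05780962  0.39785248  1.5394575  -0.00415626  1.19749613 -0.22173282]
0.36 top [276. 235.] [334. 227.] [392. 219.]
0.4 top [269. 228.] [331. 219.] [392. 211.]
0.43 top [264. 222.] [328. 213.] [393. 205.]
0.46 top [257. 216.] [325. 207.] [393. 198.]
```

Arm geometry check: the wrist clevis bottom is at about z 0.30 and the vessel lid at about 0.27. They're also clear horizontally, so I'll carry on.

>>> play_rows(commands=[{"dr":[0,0,0],"slide":[0,-0.006,0],"fingers":1},{"dr":[0,0,0],"slide":[0,-0.009,0],"fingers":1},{"dr":[0,0,0],"slide":[0,-0.009,0],"fingers":1},{"dr":[0,0,0],"slide":[0,-0.006,0],"fingers":1}])

```text
time_s: 14.25
tcp_pos: [0.6266, 0.0692, 0.0586]
orientation: [3.135, -0.006, 0.164]
wrist_force: [0.5, -3.7, 1.7]
grip_width: 0.18
```

```bash
python3 -c "
from h import *
ss()"
```

```text
t 14.25 tcp_st [-0.2445 -0.0014] z 0.0586 eul [179.62  -0.36   9.38] F in -3.73 lat 0.10 z 1.71 w 0.180
```

>>> play_rows(commands=[{"dr":[0,0,0],"slide":[0,-0.006,0],"fingers":1},{"dr":[0,0,0],"slide":[0,-0.009,0],"fingers":1},{"dr":[0,0,0],"slide":[0,-0.009,0],"fingers":1},{"dr":[0,0,0],"slide":[0,-0.009,0],"fingers":1},{"dr":[0,0,0],"slide":[0,-0.006,0],"fingers":1}])

```text
time_s: 14.75
tcp_pos: [0.6197, 0.1111, 0.0586]
orientation: [3.135, -0.007, 0.164]
wrist_force: [1.1, -4.5, 2.8]
grip_width: 0.176
```

```bash
python3 -c "
from h import *
ss()
crop(camera('scene'),260,0,220,270,2.2,'pics/s11.png')"
```

```text
t 14.75 tcp_st [-0.2021 -0.0015] z 0.0586 eul [179.59  -0.38   9.39] F in -4.58 lat -0.37 z 2.82 w 0.176
```

View pics/s11.png

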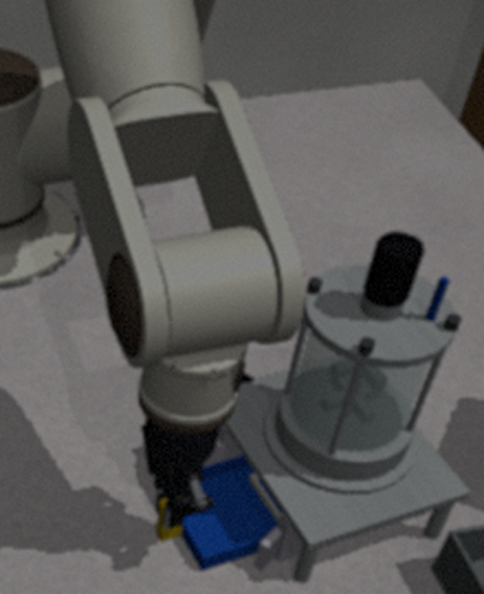

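>>> play_rows(commands=[{"dr":[0,0,0],"slide":[0,-0.004,-0.0003],"fingers":1},{"dr":[0,0,0],"slide":[0,-0.004,0],"fingers":1},{"dr":[0,0,0],"slide":[0,-0.002,0],"fingers":1},{"dr":[0,0,0],"slide":[0,0,0],"fingers":1}], force=25)

```text
time_s: 15.2
tcp_pos: [0.6176, 0.1228, 0.0586]
orientation: [3.135, -0.006, 0.165]
wrist_force: [0.8, -2.0, 2.1]
grip_width: 0.182
```

```bash
python3 -c "
from h import *
ss()"
```

```text
t 15.20 tcp_st [-0.1902 -0.0014] z 0.0586 eul [179.63  -0.35   9.43] F in -2.07 lat -0.47 z 2.10 w 0.182
```

Now feeling for the pin in small steps.

>>> play_rows(commands=[{"dr":[0,0,0],"slide":[0,-0.0015,0],"fingers":1},{"dr":[0,0,0],"slide":[0,-0.0015,0],"fingers":1}])

```text
time_s: 15.4
tcp_pos: [0.6172, 0.1254, 0.0586]
orientation: [3.135, -0.006, 0.164]
wrist_force: [0.3, -4.0, 2.2]
grip_width: 0.177
```

>>> play_rows(commands=[{"dr":[0,0,0],"slide":[0,-0.0015,0],"fingers":1},{"dr":[0,0,0],"slide":[0,-0.0015,0],"fingers":1}])

```text
time_s: 15.6
tcp_pos: [0.6167, 0.1283, 0.0586]
orientation: [3.135, -0.006, 0.164]
wrist_force: [1.2, -3.5, 2.1]
grip_width: 0.179
```

>>> play_rows(commands=[{"dr":[0,0,0],"slide":[0,-0.0015,0],"fingers":1},{"dr":[0,0,0],"slide":[0,-0.0015,0],"fingers":1}])

```text
time_s: 15.8
tcp_pos: [0.6162, 0.1314, 0.0586]
orientation: [3.135, -0.006, 0.164]
wrist_force: [0.8, -3.5, 2.1]
grip_width: 0.175
```

```bash
python3 -c "
from h import *
ss()"
```

```text
t 15.80 tcp_st [-0.1815 -0.0014] z 0.0586 eul [179.6   -0.35   9.38] F in -3.57 lat -0.27 z 2.13 w 0.175
```

>>> play_rows(commands=[{"dr":[0,0,0],"slide":[0,-0.0015,0],"fingers":1},{"dr":[0,0,0],"slide":[0,-0.0015,0],"fingers":1}])

```text
time_s: 16.0
tcp_pos: [0.6159, 0.1339, 0.0586]
orientation: [3.133, -0.006, 0.164]
wrist_force: [1.8, -9.4, 2.1]
grip_width: 0.179
```

>>> play_rows(commands=[{"dr":[0,0,0],"slide":[0,-0.0015,0],"fingers":1},{"dr":[0,0,0],"slide":[0,-0.0015,0],"fingers":1}])

```text
time_s: 16.2
tcp_pos: [0.6156, 0.136, 0.0586]
orientation: [3.131, -0.006, 0.163]
wrist_force: [1.1, -10.3, 2.6]
grip_width: 0.176
```

>>> play_rows(commands=[{"dr":[0,0,0],"slide":[0,-0.0015,0],"fingers":1},{"dr":[0,0,0],"slide":[0,-0.0015,0],"fingers":1}])

```text
time_s: 16.4
tcp_pos: [0.6153, 0.1381, 0.0586]
orientation: [3.13, -0.006, 0.163]
wrist_force: [1.8, -8.6, 2.1]
grip_width: 0.179
```

>>> play_rows(commands=[{"dr":[0,0,0],"slide":[0,-0.0015,0],"fingers":1},{"dr":[0,0,0],"slide":[0,-0.0015,0],"fingers":1}])

```text
time_s: 16.6
tcp_pos: [0.615, 0.1402, 0.0586]
orientation: [3.128, -0.006, 0.163]
wrist_force: [2.0, -9.5, 2.7]
grip_width: 0.181
```

```bash
python3 -c "
from h import *
ss()"
```

```text
t 16.60 tcp_st [-0.1726 -0.0017] z 0.0586 eul [179.22  -0.36   9.33] F in -9.74 lat -0.45 z 2.75 w 0.181
```

>>> play_rows(commands=[{"dr":[0.15,0,0],"slide":[0,-0.0009,0],"fingers":1},{"dr":[0.15,0,0],"slide":[0,-0.0009,0],"fingers":1}])

```text
time_s: 16.8
tcp_pos: [0.6149, 0.1412, 0.0586]
orientation: [3.132, -0.006, 0.163]
wrist_force: [2.0, -8.5, 2.7]
grip_width: 0.179
```

>>> play_rows(commands=[{"dr":[0.1,0,0],"slide":[0,-0.0009,0],"fingers":1}])

```text
time_s: 16.9
tcp_pos: [0.6148, 0.1416, 0.0586]
orientation: [3.133, -0.006, 0.163]
wrist_force: [1.6, -12.0, 2.3]
grip_width: 0.179
```

```bash
python3 -c "
from h import *
ss()"
```

```text
t 16.90 tcp_st [-0.1711 -0.0017] z 0.0586 eul [179.49  -0.35   9.32] F in -12.11 lat 0.39 z 2.27 w 0.179
```

>>> play_rows(commands=[{"dr":[0.05,0,0],"slide":[0,-0.0008,0],"fingers":1}])

```text
time_s: 17.0
tcp_pos: [0.6148, 0.1417, 0.0586]
orientation: [3.132, -0.006, 0.163]
wrist_force: [1.7, -12.8, 3.2]
grip_width: 0.182
```

>>> play_rows(commands=[{"dr":[0.05,0,0],"slide":[0,-0.0008,0],"fingers":1}])

```text
time_s: 17.1
tcp_pos: [0.6148, 0.1416, 0.0586]
orientation: [3.132, -0.006, 0.162]
wrist_force: [0.6, -12.6, 2.7]
grip_width: 0.177
```

>>> play_rows(commands=[{"dr":[0.05,0,0],"slide":[0,-0.0008,0],"fingers":1}])

```text
time_s: 17.2
tcp_pos: [0.6147, 0.1416, 0.0586]
orientation: [3.131, -0.006, 0.162]
wrist_force: [0.2, -11.4, 2.4]
grip_width: 0.177
```

>>> play_rows(commands=[{"dr":[0.1,0,0],"slide":[0,-0.0011,0],"fingers":1}])

```text
time_s: 17.3
tcp_pos: [0.6147, 0.1417, 0.0586]
orientation: [3.131, -0.006, 0.162]
wrist_force: [1.0, -15.8, 3.3]
grip_width: 0.179
```

>>> play_rows(commands=[{"dr":[0.1,0,0],"slide":[0,-0.0011,0],"fingers":1}])

```text
time_s: 17.4
tcp_pos: [0.6147, 0.1417, 0.0586]
orientation: [3.131, -0.005, 0.162]
wrist_force: [1.1, -15.5, 2.2]
grip_width: 0.182
```

```bash
python3 -c "
from h import *
ss()
crop(camera('scene'),260,110,160,170,3.4,'pics/s12.png')
crop(camera('top'),100,120,180,130,4.4,'pics/t12.png')"
```

```text
t 17.40 tcp_st [-0.171  -0.0015] z 0.0586 eul [179.4   -0.3    9.28] F in -15.46 lat 1.43 z 2.22 w 0.182
```

View pics/s12.png

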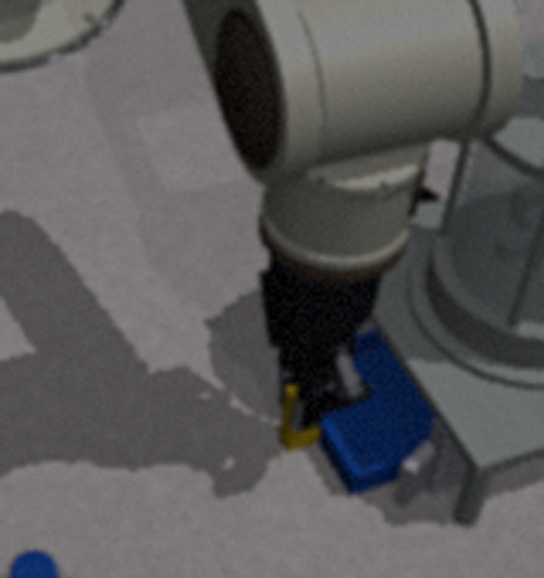

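View pics/t12.png

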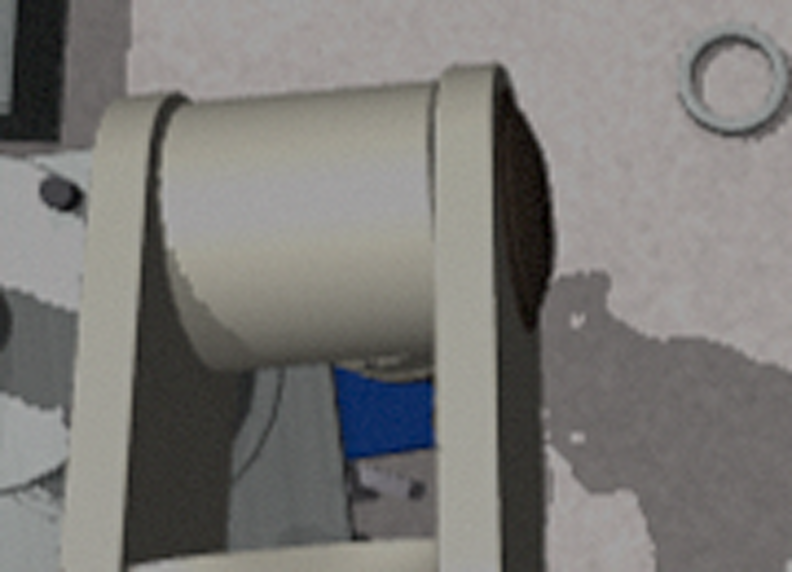

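The tray is rigid at the stop: force went from 12 to 16 N with no motion, after about 9–10 mm of pin travel. Next I'll relax, release and lift straight up.

>>> play_rows(commands=[{"dr":[0,0,0],"slide":[0,0,0],"fingers":1},{"dr":[0,0,0],"slide":[0,-0.0003,0],"fingers":0.7},{"dr":[0,0,0],"slide":[0,0,0],"fingers":0.6},{"dr":[0,0,0],"slide":[0,0,0],"fingers":0.5},{"dr":[0,0,0],"slide":[0,0,0],"fingers":0.5}])

```text
time_s: 18.0
tcp_pos: [0.6141, 0.143, 0.058]
orientation: [3.133, -0.005, 0.162]
wrist_force: [-0.1, -0.4, 0.2]
grip_width: 0.5
```

```bash
python3 -c "
from h import *
ss()"
```

```text
t 18.00 tcp_st [-0.1696 -0.0012] z 0.0580 eul [179.48  -0.26   9.28] F in -0.35 lat 0.12 z 0.20 w 0.500
```

>>> play_rows(commands=[{"dr":[0,0,0],"slide":[0,0.001,-0.015],"fingers":0.5},{"dr":[0,0,0],"slide":[0,0,-0.02],"fingers":0.5},{"dr":[0,0,0],"slide":[0,0.005,-0.03],"fingers":0.5},{"dr":[0,0,0],"slide":[0,0.03,-0.03],"fingers":0.5},{"dr":[0,0,0],"slide":[0,0.045,0],"fingers":0.5}])

```text
time_s: 18.5
tcp_pos: [0.626, 0.0666, 0.1611]
orientation: [3.133, -0.005, 0.168]
wrist_force: [2.3, -0.6, -0.2]
grip_width: 0.5
```

>>> play_rows(commands=[{"dr":[0,0,0],"slide":[-0.02,0.045,0],"fingers":0.5},{"dr":[0,0,0],"slide":[-0.02,0.045,0],"fingers":0.5},{"dr":[0,0,0],"slide":[-0.02,0.045,0],"fingers":0.5},{"dr":[0,0,0],"slide":[-0.02,0.045,0],"fingers":0.5},{"dr":[0,0,0],"slide":[0,0,0],"fingers":0.5}])

```text
time_s: 19.0
tcp_pos: [0.5765, -0.1335, 0.1702]
orientation: [3.129, -0.012, 0.167]
wrist_force: [0.1, 0.9, 0.4]
grip_width: 0.502
```

```bash
python3 -c "
from h import *
ss()
crop(camera('scene'),260,110,220,170,3.4,'pics/s13.png')
crop(camera('top'),90,120,180,130,4.4,'pics/t13.png')"
```

```text
t 19.00 tcp_st [-0.4363  0.081 ] z 0.1702 eul [179.28  -0.7    9.57] F in 0.87 lat -0.21 z 0.39 w 0.502
```

View pics/s13.png

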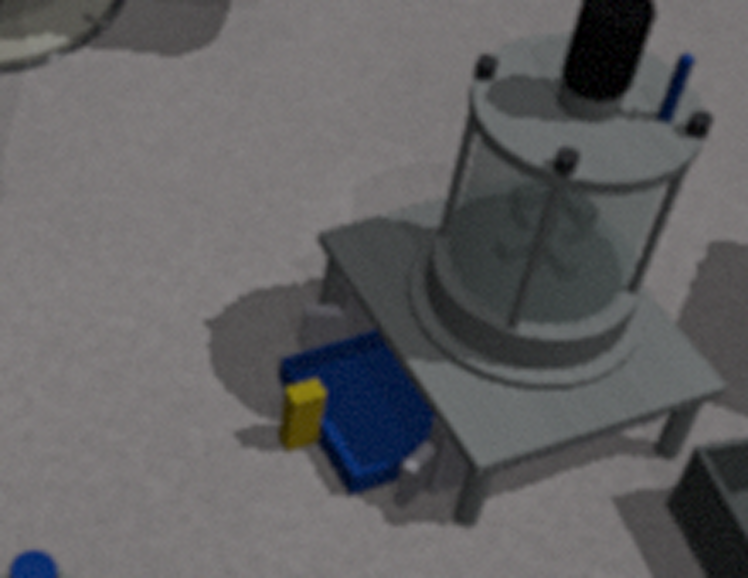

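View pics/t13.png

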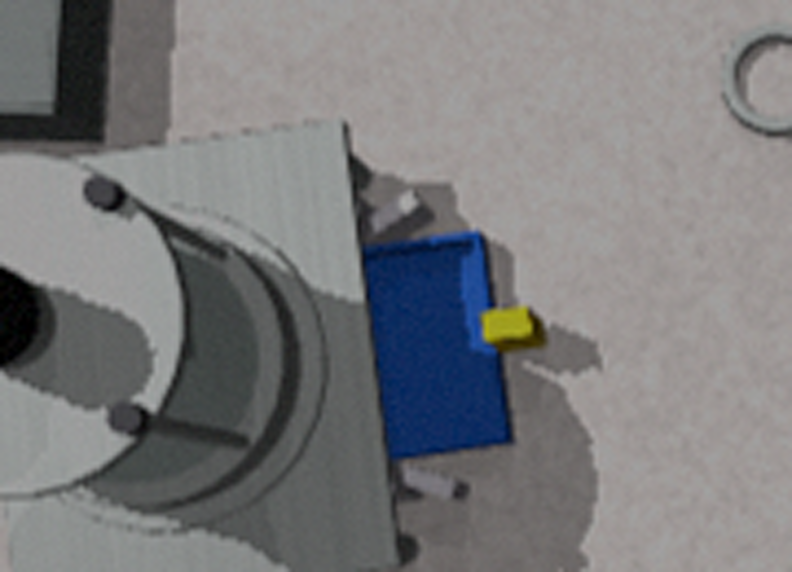

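```bash
python3 -c "
from h import *
D=lambda X,Y,z:bp('top',*tp(X,Y,4.4,90,120),z)[:2]
for p in((484,232,.025),(513,442,.025),(507,325,.06),(343,121,.084),(399,567,.084)): print(p,st(D(*p)))"
```

```text
(484, 232, 0.025) [-0.1562 -0.0606]
(513, 442, 0.025) [-0.1575  0.0588]
(507, 325, 0.06) [-0.1676 -0.0014]
(343, 121, 0.084) [-0.0986 -0.1181]
(399, 567, 0.084) [-0.0996  0.1205]
```

```bash
python3 -c "
from h import *
print(sign_off())"
```

```text
the job is handed in; nothing more can be done
None
```

The cup is in the tray's pocket and the tray is pressed home against the stop. I handed the job in at about 19 s; it reported no verdict.

**What I did:**
- **Cup:** I picked up the grey steel cup, not the purple one. I stood it in the pocket and let go while the tray was still well outside the bay.
- **Tray:** I gripped the yellow tab, lined the tray up with the bay, and slid it in with about 4 N of drag.
- **Pin and stop:** The pin first pushed back at about 9–10 N. After roughly 9–10 mm more, the tray stopped dead. Wrist force climbed from 12 to 16 N with no further motion, so I took that as the stop. I then eased off, released the tab and backed away.

**Last checks:**
- **Cup:** It was upright and near the pocket's centre in the last picture before it went under the deck. Its final state is hidden by the deck, so I did not see it.
- **Tray position:** From the top camera the tray lies flat and straight at x ≈ -57 mm; the arm's reading gave -55 mm. Both are beyond the required -64 mm.
- **After release:** The tray's edge and tab show at the same pixels before and after, so it did not move back.
- **Pin depth:** I judged it only by feel, since it can't be seen; there was no direct reading.
- **Bystanders:** I touched none of them, but did not re-measure their positions at the end.

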